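Open and load the trickle filter

TASK

Bring the fish tank's new trickle filter into service: with the red-handled lever, prise the clipped teal cover up out of its two clips (hands off the cover until it has come out of the clips, or the acrylic cracks), lay the cover flat on the black mat, tab up, and put every white-and-blue cartridge on the counter into the box. Only when all of them are in, turn the red stopcock handle fully open; leave the lever lying on its cork pad, and do not disturb the tin, ring or test tube.

Things in the scene. Friction and masses are not known exactly. Their poses are not given: they have to be found in the camera images.
- filter_box: Fixed trickle filter box, 128 (x) by 158 (y) mm, 80 mm high to its rim: black lower half, clear 5 mm walls above. Origin at the centre of its underside, z up. Inner floor 40 mm above the counter; inside 118 by 148 mm, 40 mm deep. Its prising side is +y.
- ledge (a point): Middle of the outer top edge of the black ledge on the box's +y side, the lever's fulcrum, at (0, 115, 71) mm of the box. The ledge is 70 mm wide (x) and reaches out 36 mm from the wall (y = 79 to 115); its flat top is 9 mm below the clipped cover's lip. The gap is open at the front and sides. Axes as the box.
- clip_nose (a point): Centre of one of two orange sprung clip noses over the cover's x edges, the one at (67, 60, 89) mm of the box, its mirror image at x = -67, on black posts 100 mm high at x = 73 to 85 mm either side. Each overlaps the cover's top edge by 2 mm and gives way outwards. Lifting the lip takes some 10 to 15 N; after some 8 mm of rise the noses snap under the plate and hold it up, lip some 10 to 14 mm above its clipped height.
- cover: Teal cover, loose, 128 by 158 mm, plate 5 mm thick, about 0.16 kg. Origin at the centre of the plate's underside, z up; clipped on, it is at (0, 0, 80) mm of the box, axes alike. Under it a plug, 112 by 142 mm, 6 mm deep, sits in the box with 3 mm play. Its -y edge rests free on the rim and is the pivot when the lip rises.
- cover_lip (a point): Middle of the underside of the cover's lip, a tongue 60 mm wide (x), 5 mm thick, that overhangs the box's +y wall by 15 mm; at (0, 86, 0) mm of the cover. 80 mm up in the box frame when clipped on.
- cover_tab (a point): White grip tab on the middle of the cover: 14 mm thick (x), 60 mm long (y), from the plate's top (5 mm above the cover's origin) up to 37 mm. The point is 26 mm above the cover's origin; axes as the cover's. With the cover flat on the mat the point is 36 mm above the counter.
- lever_grip (a point): Loose steel lever, red handle, 175 mm long, 0.12 kg, lying flat on the cork pad. The point is the middle of the handle's section, 10 mm above the underside, near the balance point. x runs to the blade's tip, z up. Handle 18 mm wide, 20 high, from 65 mm behind the point to 30 mm ahead; then the blade, 22 mm wide, 4 thick, underside level with the handle's, to the tip 110 mm ahead.
- lever_tip (a point): End of the lever's blade, 2 mm above its underside (half its thickness). Axes as lever_grip.
- lever: The whole lever. Origin on its underside, 30 mm ahead of lever_grip along x.
- pad: Cork pad for the lever, fixed, 90 (x) by 220 (y) by 4 mm. Origin at the centre of its underside.
- mat: Black rubber mat for the cover, fixed, 170 (x) by 210 (y) by 4 mm. Origin at the centre of its underside.
- valve_axis (a point): On the vertical axis of the stopcock, at mid height of its handle (94 mm above the counter). Axes of the fixed stopcock, whose pipe (radius 21 mm at most, centre 35 mm up) runs along y, away to -y towards the tank; z up.
- handle_end (a point): On the red stopcock handle, a bar 14 mm wide, 16 mm high (86 to 102 mm above the counter), reaching 90 mm out from the axis; the point is on its centre line, 70 mm from the axis, half-way up. x of this frame points along the bar back to the axis. The space below the bar is free.
- handle (a joint): Turn of the stopcock handle, rad: 0 = closed (bar points to -x of the stopcock, across the pipe), 1.571 = fully open at its stop (bar points to +y of the stopcock, in line with the pipe). Grows clockwise seen from above; stays where left; takes about 0.12 N m.
- tin: Bystander: green flake tin, 68 mm wide, 85 mm high. Origin at the centre of its underside.
- ring: Bystander: yellow feeding ring lying flat, 90 mm wide, 12 mm high. Origin at the centre of its underside.
- tube: Bystander: glass test tube, 138 mm high in all, in a black holder 60 by 60 mm. Origin at the centre of its underside.
- cart1_center (a point): Centre of a filter cartridge, a white block with blue bands, 42 by 42 mm and 60 mm tall, 0.11 kg, standing on the counter at the start (point 30 mm up; z along its 60 mm length). Absent in some starts.
- cart2_center (a point): Centre of a filter cartridge, a white block with blue bands, 42 by 42 mm and 60 mm tall, 0.11 kg, standing on the counter at the start (point 30 mm up; z along its 60 mm length). Absent in some starts.
- cart3_center (a point): Centre of a filter cartridge, a white block with blue bands, 42 by 42 mm and 60 mm tall, 0.11 kg, standing on the counter at the start (point 30 mm up; z along its 60 mm length). Absent in some starts.
- cart4_center (a point): Centre of a filter cartridge, a white block with blue bands, 42 by 42 mm and 60 mm tall, 0.11 kg, standing on the counter at the start (point 30 mm up; z along its 60 mm length). Absent in some starts.
Mind the look-alikes: they are no part of the job. What is shaped like the part that bears cart2_center but orange is not meant.

How it is judged (in metres and radians):
On the way, in this order (a step that is already met when the one before it is completed fails the run):
1. the lever is prising the cover's lip up (lip raised over 2 mm, lever pressing on the cover with over 1.5 N) (z of cover_lip in the frame of filter_box above 0.082 m and contact force between lever and cover above 1.5 N), for 0.05 s.
2. the cover has come out of both clips (lip raised over 8 mm) (z of cover_lip in the frame of filter_box above 0.088 m), for 0.2 s.
3. the cover lies flat on the mat and every cartridge is in the box (x of cover_tab in the frame of mat between -0.06 and 0.06 m and y of cover_tab in the frame of mat between -0.07 and 0.07 m and height (world z) of cover_tab below 0.048 m and angle between cover_tab's own z axis and vertical below 0.12 rad and x of cart1_center in the frame of filter_box between -0.05 and 0.05 m and y of cart1_center in the frame of filter_box between -0.066 and 0.066 m and z of cart1_center in the frame of filter_box between 0.045 and 0.085 m and x of cart2_center in the frame of filter_box between -0.05 and 0.05 m and y of cart2_center in the frame of filter_box between -0.066 and 0.066 m and z of cart2_center in the frame of filter_box between 0.045 and 0.085 m and x of cart3_center in the frame of filter_box between -0.05 and 0.05 m and y of cart3_center in the frame of filter_box between -0.066 and 0.066 m and z of cart3_center in the frame of filter_box between 0.045 and 0.085 m and x of cart4_center in the frame of filter_box between -0.05 and 0.05 m and y of cart4_center in the frame of filter_box between -0.066 and 0.066 m and z of cart4_center in the frame of filter_box between 0.045 and 0.085 m), for 0.2 s.
4. the stopcock is fully open (value of joint handle above 1.47 rad), for 0.2 s.
At the end, for the whole second after the job is handed in: Every cartridge present is in the box (centre within its walls, under 45 mm above its floor), the cover flat on the mat, tab up (within 60 by 70 mm of the mat's centre), the lever lying with its grip over the cork pad, the stopcock within 0.1 rad of its open stop, cover and lever still (all of step 3 and x of lever_grip in the frame of pad between -0.05 and 0.05 m and y of lever_grip in the frame of pad between -0.11 and 0.11 m and height (world z) of lever_grip below 0.03 m and value of joint handle above 1.47 rad and linear speed of each of cover, lever below 0.02 m/s); the robot touches nothing.
It fails at once if the fingers touch the cover while it is still clipped on (contact force between the fingers and cover above 1 N and z of cover_lip in the frame of filter_box below 0.085 m and horizontal distance between cover and filter_box below 0.03 m).
It fails at once if a bystander (tin, ring or test tube) is pushed over 30 mm (distance of any of tin, ring, tube from where it was at the start of the episode above 0.03 m).
It fails at once if the tin or the test tube is tipped (angle between any of tin, tube's own z axis and vertical above 0.4 rad).
Of cart1, cart2, cart3, cart4 only 2 to 4 are there at a start; the rules pass over those that are not, and their reading is None.
At some moment in a run one of lever, cart1, cart2, cart3, cart4 may be knocked a few centimetres aside while the robot is not near it.
Once in a run the grip may slacken for a moment while it holds something.
It also fails if it takes over 210 s, if anything falls off the work surface, if the arm or the gripper's body presses on something with over 40 N, if the wrist force passes 120 N, or if a joint passes its speed limit or range.

ROBOT

A 7-joint arm with a two-finger parallel gripper is mounted at the origin on the work surface. World frame = base frame: x ahead of the robot, y to its left, z up, the work surface at z = 0. Lengths are in mm, angles in rad, forces in N, time in s.
With the tool pointing down it reaches from about 425 to 925 mm from the base axis. Payload 6.8 kg.
Tool frame: the origin (TCP) lies at the very end of the fingers, on their centre line; the grasp point (between the pads) lies 19 mm behind it; z points along the fingers, x is the direction in which the jaws open and shut, and the axes are right-handed (so a half turn about z gives the same grasp; the last joint's range is limited). The gripper opens to 88 mm and grips with 3 to 60 N. Pads are 20 mm wide; open, the fingers measure 115 mm over their backs; the gripper's body (75 mm by 178 mm) begins 61 mm behind the grasp point.
Start: joints at [-1.421, 0.477, 0.022, 1.555, -0.011, 1.109, -0.083], TCP at [172.089, 652.712, 222.664] pointing down, gripper open.
Joint ranges: [-2.96, 2.96], [-0.34, 2.1], [-1.41, 1.46], [0.24, 2.44], [-1.37, 4.51], [0.17, 1.92], [-2.96, 2.96]. Speed limits (rad/s): [2.39, 2.39, 3.14, 3.14, 3.14, 3.14, 3.14].

INTERFACE

Orientations are given as a unit quaternion [w, x, y, z].
In Python, from plant import env gives the robot as it stands.
- The arm moves only by the tool play_rows, never from a script. Its argument "deltas" is a list that holds one entry, the list of rows, each a list of 6 numbers: the shift along the tool's x, y, z in mm, then the turn, a rotation vector about the tool's x, y, z in degrees. In form: [[[tx, ty, tz, rx, ry, rz], ...]]. A call has 1 to 5 rows; each row is the pose to reach, as a shift and turn from the pose measured when the call began, along the tool's axes at that moment; what a row does not reach only later rows make up. A row lasts 1/10 s, in which the tool goes at most 50 mm and 8.59 degrees, less where a joint would pass 70% of its speed; a pose out of reach is approached as far as the arm can. A call with a gripper value outside its range is refused whole. "grip" is the opening, from 0 (shut) to 1 (fully open), set as the call begins (left out, the last holds). The fingers move at their own pace and stop on an object; "newtons" is the grip in N (left out, the last holds). Time passes only in rows, so rows that repeat a pose let the fingers close. It gives the time, the measured TCP pose, the force and the opening at its end, in the units of the state.
- env.state(): the state, without advancing time (a new reading comes with each control period).
- env.get_image(name): name is "scene" or "top" or "wrist"; returns a dict with "img" (480x640x3 uint8, red, green, blue), "fx", "fy", "cx", "cy" (pixels), "dist_coeffs" ([k1, k2, p1, p2, k3] as OpenCV has them; the pictures are not rectified), "rvec" (rotation vector, rad) and "tvec" (3), from world to camera coordinates, as OpenCV has them. Camera axes: x right, y down, z forward; pixel columns grow to the right and rows downward; lengths in mm; the calibration is good to about 2 mm. A picture is of the moment at which its call begins. There is no depth.
- env.hand_in(): hands the job in, once; it reports no verdict.
The state is a dict: "time_s": time; "q": joint angles; "joint_velocities": joint speeds; "joint_torque": joint torques, N m; "tool_pos": TCP position; "tcp_rot": TCP orientation; "force": force on the tool from outside, world axes, zero at the start; "torque": the same for the moment, N m; "opening": finger opening in mm.
Only numpy, scipy, OpenCV 4.12 (cv2) and the standard library are available. Lean on these libraries where they do the work, as an engineer would, in place of code of your own. Each camera call takes 0.05 s, during which the arm holds its last target. There are 200 camera calls.

## Working session

There is one attempt and no reset: what is moved stays moved. The work goes in short steps, Python scripts to look and compute and a tool call to move; the robot and the scene stay as the last step left them, time stands still between calls to the robot, and variables do not carry over. Pictures are saved under pics/ and viewed, about 12 in all and at most 16, crops included, and the job is handed in when it is done.

Besides the shell and the picture viewer there is one more tool, called after "Emit:" as name(argument=value, ...), one argument or row to a line, values as JSON. play_rows: Moves the arm, as the interface text tells. Its arguments: {"type":"object","properties":{"deltas":{"type":"array"},"grip":{"type":"number"},"newtons":{"type":"number"}},"required":["deltas"]}

```bash
ls; mkdir -p pics; cat > h.py <<'E'
import numpy as np, cv2
from plant import env
from scipy.spatial.transform import Rotation as R
def snap(name,fn=None):
    d=env.get_image(name)
    if fn: cv2.imwrite('pics/'+fn,cv2.cvtColor(np.asarray(d['img']),cv2.COLOR_RGB2BGR))
    return d
def cam(d):
    K=np.array([[d['fx'],0,d['cx']],[0,d['fy'],d['cy']],[0,0,1.]])
    return K,np.array(d['dist_coeffs'],float),np.array(d['rvec'],float).ravel(),np.array(d['tvec'],float).ravel()
def rays(d,uv):
    K,D,rv,t=cam(d); M=cv2.Rodrigues(rv)[0]
    n=cv2.undistortPoints(np.array(uv,float).reshape(-1,1,2),K,D).reshape(-1,2)
    v=np.c_[n,np.ones(len(n))]@M
    return -M.T@t, v/np.linalg.norm(v,axis=1)[:,None]
def onplane(d,uv,z):
    c,v=rays(d,uv); return c+v*((z-c[2])/v[:,2])[:,None]
def tri(obs):
    A=0;b=0
    for d,uv in obs:
        c,v=rays(d,[uv]); P=np.eye(3)-np.outer(v[0],v[0]); A=A+P; b=b+P@c
    return np.linalg.solve(A,b)
def proj(d,p):
    K,D,rv,t=cam(d); return cv2.projectPoints(np.array(p,float).reshape(-1,1,3),rv,t,K,D)[0].reshape(-1,2)
def pose():
    s=env.state(); q=s['tcp_rot']; return np.array(s['tool_pos']),R.from_quat([q[1],q[2],q[3],q[0]])
def go(p,Rt=None):
    "delta in tool axes from present pose to world p and rotation Rt"
    p0,R0=pose(); Rt=Rt or R0
    return np.round(R0.inv().apply(np.array(p)-p0),1),np.round((R0.inv()*Rt).as_rotvec(degrees=True),1)
def down(yaw):
    "tool down, jaw axis x at yaw deg in world"
    return R.from_euler('z',yaw,degrees=True)*R.from_euler('x',180,degrees=True)
E
python3 - <<'E'
from h import *
for n in('scene','top','wrist'):
    d=snap(n,n+'0.png'); c,v=rays(d,[[320,240]]); print(n,c.round(),v.round(2))
print(env.state())
E
```

```text
pics
scene [1663.  117. 1121.] [[-0.72 -0.1  -0.69]]
top [ 386.  -30. 1087.] [[ 0.14  0.02 -0.99]]
wrist [100. 672. 383.] [[ 0.29 -0.08 -0.95]]
{'time_s': 0.15, 'q': array([-1.42110585,  0.47763122,  0.02237976,  1.55613222, -0.01151537,
        1.10932304, -0.08307649]), 'joint_velocities': array([-0.00088928, -0.00276173, -0.00095521, -0.00129036,  0.00071582,
        0.00043249, -0.00045552]), 'joint_torque': array([ 2.63373935e-03, -5.83288944e+01,  1.53663117e+00, -2.72875589e+01,
       -5.42147958e-02,  1.44835279e-02,  9.22033291e-05]), 'tool_pos': array([171.99648858, 652.27345208, 221.93054325]), 'tcp_rot': array([ 4.53775152e-04,  7.92129502e-01,  6.10352674e-01, -5.09992311e-04]), 'force': array([-0.4374528 ,  0.58645424,  0.15181179]), 'torque': array([ 0.04677588, -0.01857873, -0.02751578]), 'opening': 87.79129662324198}
```

View pics/top0.png

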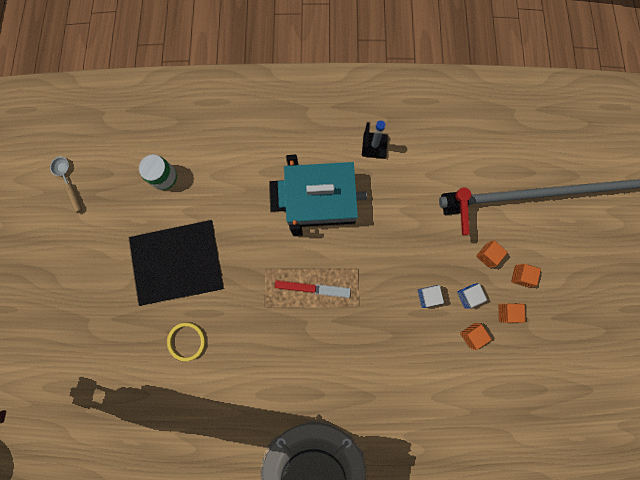

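View pics/scene0.png

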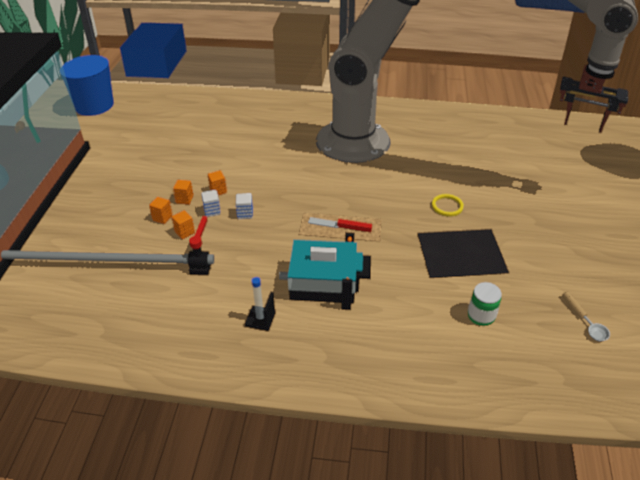

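```bash
cat >> h.py <<'E'
def hsv(d): return cv2.cvtColor(np.asarray(d['img']),cv2.COLOR_RGB2HSV)
def blobs(d,lo,hi,amin=30):
    m=cv2.inRange(hsv(d),np.array(lo),np.array(hi)); 
    cs=cv2.findContours(m,cv2.RETR_EXTERNAL,cv2.CHAIN_APPROX_NONE)[0]
    return sorted([c for c in cs if cv2.contourArea(c)>amin],key=cv2.contourArea,reverse=True)
def rect(d,c,z):
    "fit rect of contour projected on plane z: centre, size, yaw of long side"
    P=onplane(d,c.reshape(-1,2),z)[:,:2].astype(np.float32)
    r=cv2.minAreaRect(P); b=cv2.boxPoints(r); e=b[1]-b[0]; f=b[2]-b[1]
    L=e if np.linalg.norm(e)>np.linalg.norm(f) else f
    return np.array(r[0]).round(1),np.array(sorted(r[1])).round(1),round(float(np.degrees(np.arctan2(L[1],L[0])))%180,1)
E
python3 - <<'E'
from h import *
d=snap('top'); 
for nm,lo,hi,z,a in [('teal',(80,100,40),(100,255,255),85,300),('red',(0,170,80),(4,255,255),24,30),('red2',(175,170,80),(180,255,255),24,30),('blk',(0,0,0),(180,255,30),4,300),('white',(0,0,170),(180,50,255),60,40),('orange',(5,180,120),(14,255,255),60,30),('yel',(22,150,120),(32,255,255),12,100)]:
    for c in blobs(d,lo,hi,a):
        print(nm,c.reshape(-1,2).mean(0).round(),cv2.contourArea(c),rect(d,c,z))
h=hsv(d)
for u,v in [(295,287),(464,215),(175,260),(335,292),(431,296),(270,272),(320,189),(262,196)]: print((u,v),h[v,u])
s=snap('scene')
for nm,lo,hi,z,a in [('teal',(80,100,40),(100,255,255),85,300),('white',(0,0,150),(180,60,255),60,20)]:
    for c in blobs(s,lo,hi,a):
        m=c.reshape(-1,2).mean(0)
        if 90<m[1]<400: print(nm,m.round(),cv2.contourArea(c),rect(s,c,z))
E
```

```text
teal [318. 192.] 4008.5 (array([635.9,  -6.6]), array([130. , 174.2]), 93.4)
red [464. 210.] 324.5 (array([ 604.1, -352.5]), array([ 34.1, 112. ]), 176.9)
red [295. 286.] 239.5 (array([427.5,  44.5]), array([17.1, 93.5]), 83.0)
blk [176. 263.] 5726.5 (array([484.2, 333.2]), array([168.4, 207.7]), 101.5)
blk [373. 143.] 413.5 (array([ 784.8, -148.9]), array([59.6, 85.8]), 172.3)
white [151. 167.] 445.5 (array([703.8, 383. ]), array([56.2, 59.1]), 3.6)
white [432. 296.] 268.5 (array([ 404.2, -264.8]), array([39.4, 39.5]), 10.5)
white [475. 295.] 257.0 (array([ 404.4, -360.7]), array([37.8, 38.1]), 114.9)
white [320. 187.] 95.0 (array([651.3, -13.9]), array([11.1, 59.7]), 93.3)
orange [474. 334.] 375.0 (array([ 313.8, -359.5]), array([50.4, 51.3]), 121.7)
orange [524. 275.] 374.0 (array([ 448.6, -482.7]), array([48.3, 58.8]), 73.6)
orange [491. 254.] 332.5 (array([ 497.5, -404. ]), array([49.6, 54.8]), 137.3)
orange [513. 312.] 303.0 (array([ 363.2, -451.3]), array([40.3, 45. ]), 88.9)
orange [501. 313.] 31.5 (array([ 364.7, -420.8]), array([11.6, 37.9]), 177.8)
yel [185. 342.] 1074.0 (
[... 226 characters left out ...]
, 196) [ 17 103 139]
teal [325. 261.] 2518.0 (array([637.,  -8.]), array([133. , 175.7]), 94.5)
white [488. 292.] 408.5 (array([673.5, 377.5]), array([62.4, 62.9]), 6.4)
white [244. 198.] 146.0 (array([ 405.2, -264.1]), array([43.7, 46.3]), 13.3)
white [210. 196.] 137.5 (array([ 405.7, -361.9]), array([42.4, 46.5]), 26.1)
white [598. 328.] 130.5 (array([755.9, 624.1]), array([46.9, 64.5]), 179.4)
white [322. 221.] 111.0 (array([474.1, -39.6]), array([20.8, 71.4]), 83.6)
white [323. 250.] 100.0 (array([578.9, -22.2]), array([17.9, 62.5]), 97.1)
white [259. 296.] 49.5 (array([ 750.7, -150.9]), array([ 9. , 55.8]), 15.7)
white [494. 314.] 43.0 (array([740.2, 386.7]), array([12.6, 43.4]), 162.1)
```

```bash
python3 - <<'E'
from h import *
print(go([480,380,280],down(35)))
E
```

```text
(array([-184.9,  367.2,  -57.6]), array([ 0. ,  0. , 40.2]))
```

Emit:
play_rows(
  deltas=[
    [[-20, 40, -12, 0, 0, 0], [-40, 80, -24, 0, 0, 0], [-60, 120, -36, 0, 0, 0], [-80, 160, -48, 0, 0, 0], [-95, 190, -58, 0, 0, 0]],
  ],
  grip=1,
)

```text
time_s: 0.75
tool_pos: [334.2, 509.8, 281.1]
tcp_rot: [0.001, 0.793, 0.609, 0.0]
force: [0.5, 0.9, 0.9]
opening: 87.7
```

Emit:
play_rows(
  deltas=[
    [[-20, 40, 0, 0, 0, 8], [-40, 80, 0, 0, 0, 16], [-60, 120, 0, 0, 0, 24], [-80, 160, 0, 0, 0, 32], [-90, 180, 0, 0, 0, 40]],
  ],
)

```text
time_s: 1.25
tool_pos: [488.3, 372.3, 281.7]
tcp_rot: [0.001, 0.955, 0.296, 0.001]
force: [0.1, 0.8, 0.9]
opening: 87.9
```

```bash
python3 - <<'E'
from h import *
print(env.state()['time_s'],pose()[0]); print(go([470,60,260],down(-7)))
E
```

```text
1.25 [488.32626591 372.29196908 281.66297498]
(array([-191.7,  247.1,   22.3]), array([ 0.1, -0.1, 41.4]))
```

Emit:
play_rows(
  deltas=[
    [[-30, 39, 4, 0, 0, 7], [-60, 77, 8, 0, 0, 14], [-90, 116, 12, 0, 0, 21], [-120, 155, 16, 0, 0, 28], [-150, 193, 20, 0, 0, 35]],
  ],
)

```text
time_s: 1.75
tool_pos: [473.4, 126.2, 262.1]
tcp_rot: [0.001, 1.0, -0.007, 0.001]
force: [-0.2, -0.3, 0.1]
opening: 88.3
```

```bash
python3 - <<'E'
from h import *
print(go([470,60,260],down(-7)))
E
```

```text
(array([-2.4, 66.2,  2.2]), array([ 0.1, -0.2,  6.1]))
```

Emit:
play_rows(
  deltas=[
    [[0, 40, 2, 0, 0, 6], [0, 66, 2, 0, 0, 6], [0, 66, 2, 0, 0, 6], [0, 66, 2, 0, 0, 6]],
  ],
)

```text
time_s: 2.15
tool_pos: [472.4, 60.3, 260.3]
tcp_rot: [0.0, 0.998, -0.06, 0.002]
force: [0.0, 0.4, 1.3]
opening: 88.1
```

```bash
python3 - <<'E'
from h import *
print(pose()[0])
d=snap('wrist','w1.png')
for c in blobs(d,(0,150,60),(5,255,255),100): print('red',c.reshape(-1,2).mean(0),cv2.contourArea(c),rect(d,c,24))
for c in blobs(d,(80,100,40),(100,255,255),300): print('teal',cv2.contourArea(c),rect(d,c,85))
E
```

```text
[472.40650969  60.30836619 260.33982843]
red [285.60869565 216.        ] 1164.0 (array([430.5,  44.4]), array([18.2, 93.9]), 83.3)
teal 15727.5 (array([636.8,  -6.9]), array([129.5, 172.9]), 93.2)
```

View pics/w1.png

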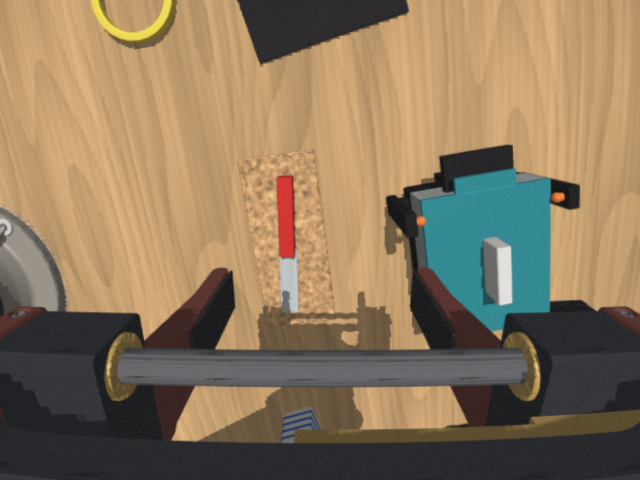

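```bash
python3 - <<'E'
from h import *
w=snap('wrist');t=snap('top');
def c(d,lo,hi,k=0): 
    m=cv2.moments(blobs(d,lo,hi,60)[k]); return m['m10']/m['m00'],m['m01']/m['m00']
tr=[b for b in blobs(t,(0,150,60),(5,255,255),60)]
for b in tr:
    m=cv2.moments(b); uv=(m['m10']/m['m00'],m['m01']/m['m00']); print(uv)
    try: print(tri([(w,c(w,(0,150,60),(5,255,255))),(t,uv)]).round(1))
    except Exception as e: print(e)
print('teal',tri([(w,c(w,(80,100,40),(100,255,255))),(t,c(t,(80,100,40),(100,255,255)))]).round(1))
print(proj(w,[[404,-265,60],[404,-361,60]]).round())
print(go([428,30,60],down(-6.8)))
E
```

```text
(463.98182687709226, 207.24725011956)
[483.9  42.8 758.2]
(303.6701268742791, 287.27450980392155)
[424.7  29.1 -43.9]
teal [654.9 -13.7  38.4]
[[299. 453.]
 [308. 503.]]
(array([-41. ,  36.4, 200.1]), array([ 0.1, -0.2,  0.1]))
```

Emit:
play_rows(
  deltas=[
    [[-20, 18, 45, 0, 0, 0], [-41, 36, 90, 0, 0, 0], [-41, 36, 120, 0, 0, 0], [-41, 36, 120, 0, 0, 0]],
  ],
)

```text
time_s: 2.7
tool_pos: [424.4, 30.5, 136.9]
tcp_rot: [0.002, 0.998, -0.058, -0.002]
force: [-0.3, -0.4, -0.2]
opening: 88.1
```

```bash
python3 - <<'E'
from h import *
print(pose()[0])
d=snap('wrist','w2.png')
for z in(14,24,34):
  for c in blobs(d,(0,150,60),(5,255,255),100): print('red',c.reshape(-1,2).mean(0),cv2.contourArea(c),rect(d,c,z))
print(go([428,30,6],down(-6.8)))
E
```

```text
[424.36779467  30.51704318 136.94484185]
red [326.33457249 207.8401487 ] 2399.5 (array([429.7,  41.3]), array([17.9, 97.2]), 83.3)
red [326.33457249 207.8401487 ] 2399.5 (array([429.9,  43.5]), array([17.3, 93.7]), 83.3)
red [326.33457249 207.8401487 ] 2399.5 (array([430.1,  45.8]), array([16.7, 90.3]), 83.3)
(array([  1.4,   0.3, 133.1]), array([0.2, 0. , 0.2]))
```

Emit:
play_rows(
  deltas=[
    [[2, 0, 45, 0, 0, 0], [2, 0, 90, 0, 0, 0], [2, 0, 120, 0, 0, 0], [2, 0, 130, 0, 0, 0], [2, 0, 130, 0, 0, 0]],
  ],
)

```text
time_s: 3.25
tool_pos: [429.8, 31.1, 9.5]
tcp_rot: [0.001, 0.998, -0.057, -0.0]
force: [0.1, -0.1, 0.3]
opening: 87.6
```

```bash
python3 - <<'E'
from h import *
print(env.state(),go([428.3,30,6.5],down(-6.8)))
E
```

```text
{'time_s': 3.25, 'q': array([-0.53065537,  0.47556887,  0.37603381,  2.29428372, -0.40521209,
        0.43333241,  0.06344655]), 'joint_velocities': array([-0.0182525 , -0.04422979,  0.03305329, -0.00383358,  0.01549768,
        0.01753683, -0.0102759 ]), 'joint_torque': array([  0.34864571, -37.65419483,   4.44907933, -11.47952914,
        -0.23090815,  -0.25148059,   0.1886527 ]), 'tool_pos': array([429.83109178,  31.10059155,   9.45361426]), 'tcp_rot': array([ 1.45655227e-03,  9.98347279e-01, -5.74496257e-02, -3.59926766e-04]), 'force': array([ 0.12087611, -0.09170847,  0.29661962]), 'torque': array([-0.11852679,  0.07912144, -0.01296551]), 'opening': 87.58342332072075} (array([-1.4,  1.3,  3. ]), array([0.2, 0. , 0.2]))
```

Close the grip firmly.

Emit:
play_rows(
  deltas=[
    [[-1, 1, 3, 0, 0, 0], [-1, 1, 3, 0, 0, 0], [-1, 1, 3, 0, 0, 0]],
  ],
)

```text
time_s: 3.55
tool_pos: [429.7, 30.6, 7.6]
tcp_rot: [0.001, 0.998, -0.057, 0.001]
force: [-0.3, -0.5, 0.5]
opening: 87.7
```

Emit:
play_rows(
  deltas=[
    [[0, 0, 0, 0, 0, 0], [0, 0, 0, 0, 0, 0], [0, 0, 0, 0, 0, 0], [0, 0, 0, 0, 0, 0], [0, 0, 0, 0, 0, 0]],
  ],
  grip=0,
  newtons=50,
)

```text
time_s: 4.05
tool_pos: [429.7, 30.6, 7.6]
tcp_rot: [0.001, 0.998, -0.057, 0.001]
force: [0.4, 0.7, 0.4]
opening: 51.4
```

Emit:
play_rows(
  deltas=[
    [[0, 0, 0, 0, 0, 0], [0, 0, -30, 0, 0, 0], [0, 0, -70, 0, 0, 0], [0, 0, -114, 0, 0, 0], [0, 0, -114, 0, 0, 0]],
  ],
)

```text
time_s: 4.55
tool_pos: [432.6, 31.3, 125.8]
tcp_rot: [-0.001, 0.998, -0.058, 0.004]
force: [1.7, 0.3, -0.8]
opening: 11.1
```

```bash
python3 - <<'E'
from h import *
s=env.state();print(s['q'],s['opening'],s['force'])
# target: lever tip out in front of lip
print(go([600,240,130],down(3.4)))
E
```

```text
[-0.71990047  0.23466969  0.57858647  2.23788871 -0.19693491  0.70657694
 -0.11980699] 11.088721718778938 [ 1.68843213  0.31234975 -0.82497918]
(array([ 142.3, -226.6,   -2.5]), array([ -0.1,  -0.5, -10. ]))
```

```bash
python3 - <<'E'
from h import *
d=snap('wrist','w3.png')
print(env.state()['opening'])
for c in blobs(d,(0,150,60),(5,255,255),100): print('red',c.reshape(-1,2).mean(0),cv2.contourArea(c),rect(d,c,24))
E
```

```text
7.643648221268206
red [313.41818182 213.30181818] 2541.5 (array([429.7,  44.3]), array([17.4, 93. ]), 83.6)
```

View pics/w3.png

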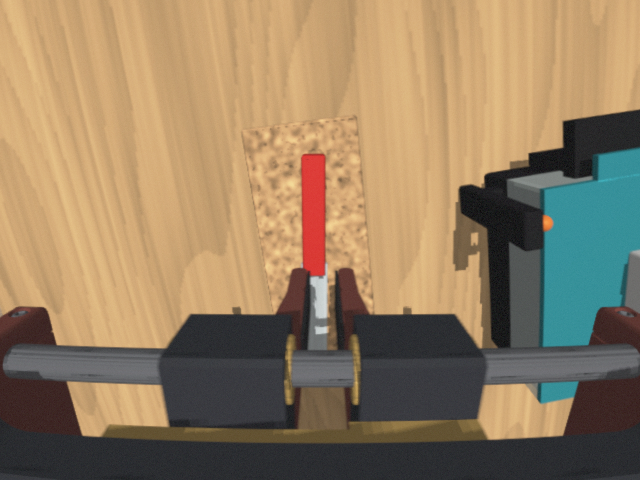

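Emit:
play_rows(
  deltas=[
    [[0, 0, 0, 0, 0, 0], [0, 0, 0, 0, 0, 0], [0, 0, 0, 0, 0, 0], [0, 0, 0, 0, 0, 0], [0, 0, 0, 0, 0, 0]],
  ],
  grip=0.5,
)

```text
time_s: 5.1
tool_pos: [431.0, 31.3, 123.2]
tcp_rot: [-0.0, 0.998, -0.057, 0.003]
force: [0.1, -0.1, 0.6]
opening: 42.7
```

```bash
python3 - <<'E'
from h import *
print(env.state()['opening'],pose()[0],go([428.3,30,6.5],down(-6.6)))
E
```

```text
42.72041836490771 [430.99900979  31.25457079 123.22806307] (array([ -3.1,   1.6, 116.7]), array([-0. , -0.3,  0. ]))
```

Emit:
play_rows(
  deltas=[
    [[-3, 2, 40, 0, 0, 0], [-3, 2, 80, 0, 0, 0], [-3, 2, 110, 0, 0, 0], [-3, 2, 116, 0, 0, 0], [-3, 2, 116, 0, 0, 0]],
  ],
)

```text
time_s: 5.6
tool_pos: [427.7, 29.1, 6.7]
tcp_rot: [0.0, 0.998, -0.058, 0.001]
force: [0.4, 0.1, -0.0]
opening: 44.0
```

Emit:
play_rows(
  deltas=[
    [[0, 0, 1, 0, 0, 0], [0, 0, 1, 0, 0, 0], [0, 0, 1, 0, 0, 0], [0, 0, 1, 0, 0, 0], [0, 0, 1, 0, 0, 0]],
  ],
  grip=0,
  newtons=50,
)

```text
time_s: 6.1
tool_pos: [428.2, 29.5, 6.5]
tcp_rot: [-0.0, 0.998, -0.058, 0.002]
force: [-0.9, 0.9, 8.2]
opening: 17.2
```

Emit:
play_rows(
  deltas=[
    [[0, 0, -20, 0, 0, 0], [0, 0, -60, 0, 0, 0], [0, 0, -100, 0, 0, 0], [0, 0, -124, 0, 0, 0], [0, 0, -124, 0, 0, 0]],
  ],
)

```text
time_s: 6.6
tool_pos: [429.7, 30.1, 133.4]
tcp_rot: [-0.002, 0.998, -0.058, 0.005]
force: [0.3, -0.4, -1.0]
opening: 17.7
```

```bash
python3 - <<'E'
from h import *
s=env.state();print(s['opening'],s['force'])
print(go([620,260,130],down(3.4)))
E
```

```text
17.713771521986008 [ 0.33899143 -0.3985226  -0.96603772]
(array([ 162.5, -250.2,    6. ]), array([ -0.2,  -0.6, -10. ]))
```

Emit:
play_rows(
  deltas=[
    [[24, -38, 0, 0, 0, 0], [48, -76, 0, 0, 0, 0], [72, -114, 0, 0, 0, 0], [96, -152, 0, 0, 0, 0], [120, -190, 0, 0, 0, 0]],
  ],
)

```text
time_s: 7.1
tool_pos: [570.9, 206.6, 133.7]
tcp_rot: [-0.002, 0.998, -0.057, 0.004]
force: [1.0, 0.4, -1.2]
opening: 17.8
```

Emit:
play_rows(
  deltas=[
    [[21, -30, 3, 0, 0, -5], [42, -60, 5, 0, 0, -10], [42, -60, 5, 0, 0, -10], [42, -60, 5, 0, 0, -10], [42, -60, 5, 0, 0, -10]],
  ],
)

```text
time_s: 7.6
tool_pos: [618.6, 259.6, 128.2]
tcp_rot: [-0.001, 1.0, 0.029, 0.003]
force: [0.0, -0.3, -0.7]
opening: 17.6
```

```bash
python3 - <<'E'
from h import *
s=env.state();print(s['opening'],pose()[0],s['q'])
d=snap('wrist','w4.png');
for c in blobs(d,(80,100,40),(100,255,255),300): print('teal',cv2.contourArea(c),rect(d,c,85))
for c in blobs(d,(0,150,60),(5,255,255),100): print('red',c.reshape(-1,2).mean(0),cv2.contourArea(c),rect(d,c,147))
t=snap('top','t4.png');s=snap('scene','s4.png')
E
```

```text
17.589374773431363 [618.55981114 259.63731379 128.18605249] [-0.81731147  0.60067664  0.47197602  1.67814662 -0.3237396   0.93490564
 -0.16604141]
red [321.9587156  257.88073394] 7233.0 (array([618.5, 280.2]), array([17.5, 83.2]), 93.0)
```

View pics/w4.png

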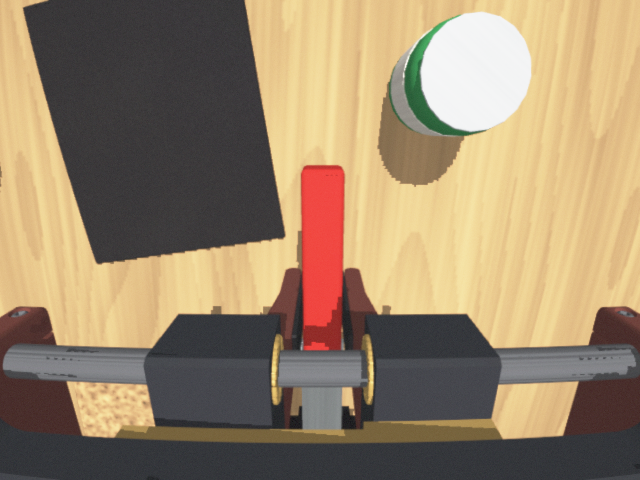

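```bash
cat >> h.py <<'E'
B0=np.array([636.7,-14.3]); BY=93.3
def box(x,y):
    a=np.radians(BY); Y=np.array([np.cos(a),np.sin(a)]); X=np.array([Y[1],-Y[0]]); return B0+x*X+y*Y
E
python3 - <<'E'
from h import *
p=box(0,236); print(p,go([*p,76],down(3.3)))
E
```

```text
[623.11488964 221.30866872] (array([ 1.4, 39.1, 53.2]), array([-0.1, -0.4,  0. ]))
```

Emit:
play_rows(
  deltas=[
    [[1, 0, 40, 0, 0, 0], [1, 0, 53, 0, -0.4, 0], [1, 20, 53, 0, -0.4, 0], [1, 39, 53, 0, -0.4, 0], [1, 39, 53, 0, -0.4, 0]],
  ],
)

```text
time_s: 8.25
tool_pos: [624.4, 215.0, 78.0]
tcp_rot: [0.0, 1.0, 0.026, 0.001]
force: [0.3, -0.3, -1.1]
opening: 17.6
```

```bash
python3 - <<'E'
from h import *
import time
print(pose()[0],env.state()['force'])
p=box(0,236);print(go([*p,76],down(3.3)))
t=snap('top');s=snap('scene')
for n,d,(u,v) in(('t',t,(300,195)),('s',s,(345,255))):
    im=cv2.cvtColor(np.asarray(d['img']),cv2.COLOR_RGB2BGR)[v-70:v+70,u-95:u+95]
    cv2.imwrite(f'pics/{n}5.png',cv2.resize(im,None,fx=4,fy=4,interpolation=cv2.INTER_CUBIC))
a=cv2.imread('pics/t5.png');b=cv2.imread('pics/s5.png'); o=np.vstack([a[:,:],b]); cv2.imwrite('pics/c5.png',cv2.resize(o,None,fx=.53,fy=.53))
E
```

```text
[624.44427883 215.016378    77.96404257] [ 0.32956451 -0.31019431 -1.11225283]
(array([-1. , -6.4,  2. ]), array([ 0. , -0.2, -0.4]))
```

View pics/c5.png

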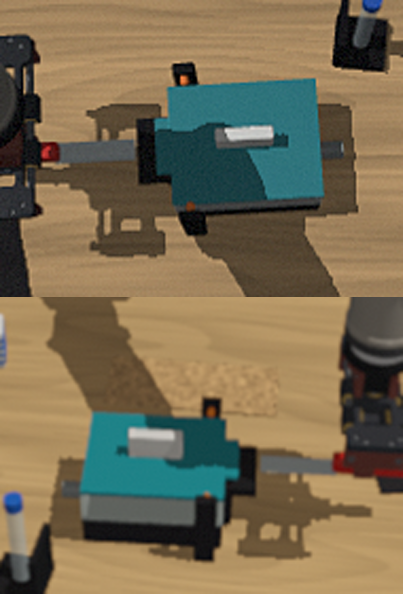

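Emit:
play_rows(
  deltas=[
    [[-1, 0, 2, 0, 0, 0], [-1, 0, 2, 0, 0, 0], [-1, 8, 2, 0, 0, 0], [-1, 16, 2, 0, 0, 0], [-1, 16, 2, 0, 0, 0]],
  ],
)

```text
time_s: 8.85
tool_pos: [624.0, 201.4, 75.8]
tcp_rot: [-0.001, 1.0, 0.026, 0.001]
force: [0.5, -0.0, -0.6]
opening: 17.3
```

```bash
python3 - <<'E'
from h import *
p=box(0,195); print(pose()[0],env.state()['force'],go([*p,76],down(3.3)))
E
```

```text
[623.98194446 201.41341618  75.78705386] [ 0.51151272 -0.01359276 -0.60071976] (array([ 0.4, 21.1, -0.2]), array([-0.1, -0.2, -0.3]))
```

Emit:
play_rows(
  deltas=[
    [[0, 7, 0, 0, 0, 0], [0, 14, 0, 0, 0, 0], [0, 21, 0, 0, 0, 0], [0, 21, 0, 0, 0, 0]],
  ],
)

```text
time_s: 9.25
tool_pos: [625.3, 178.4, 75.8]
tcp_rot: [-0.0, 1.0, 0.025, 0.001]
force: [0.0, -0.5, -1.0]
opening: 17.5
```

```bash
cat > arc.py <<'E'
# rotate the lever about fulcrum: rest point of the blade underside at box y=115,z=71
from h import *
import sys
dz,ths=float(sys.argv[1]),[float(x) for x in sys.argv[2:]]
p,Rc=pose(); print(p,env.state()['force'],env.state()['opening'])
print('box y',(p[:2]-B0)@(box(0,1)-box(0,0)))
f=np.array([*box(0,115),71]); ax=np.r_[box(1,0)-box(0,0),0]
for th in ths:
    Q=R.from_rotvec(th*ax,degrees=True)   # + about box x: y->z ; handle side (+y) down => negative
    t=f+Q.apply(p-f)+[0,0,dz]
    print(th,go(t,Q*Rc), 'tip rise',round(33*np.sin(np.radians(-th))+dz,1))
E
python3 arc.py -2.3 0 -5 -10 -15 -20 -25 -28 -31
```

```text
[625.28986521 178.43744424  75.84752606] [ 0.04992593 -0.45035574 -0.95282034] 17.494556842686183
box y 193.07466351576605
0.0 (array([-0. ,  0. ,  2.3]), array([0., 0., 0.])) tip rise -2.3
-5.0 (array([-0. , -0.1,  9.1]), array([-5.,  0., -0.])) tip rise 0.6
-10.0 (array([-0. ,  0.4, 15.9]), array([-10. ,   0.1,  -0. ])) tip rise 3.4
-15.0 (array([-0.1,  1.4, 22.7]), array([-15. ,   0.1,  -0. ])) tip rise 6.2
-20.0 (array([-0.1,  3.1, 29.3]), array([-20. ,   0.1,  -0.1])) tip rise 9.0
-25.0 (array([-0.1,  5.3, 35.7]), array([-25. ,   0.2,  -0.1])) tip rise 11.6
-28.0 (array([-0.1,  6.9, 39.5]), array([-28. ,   0.2,  -0.1])) tip rise 13.2
-31.0 (array([-0.1,  8.7, 43.2]), array([-31. ,   0.2,  -0.1])) tip rise 14.7
```

Emit:
play_rows(
  deltas=[
    [[0, 0, 2.3, 0, 0, 0], [0, 0, 9, -5, 0, 0], [0, 0.4, 16, -10, 0, 0], [0, 1.4, 22.7, -15, 0, 0], [0, 1.4, 22.7, -15, 0, 0]],
  ],
)

```text
time_s: 9.75
tool_pos: [624.1, 181.5, 50.9]
tcp_rot: [0.131, 0.991, 0.028, 0.004]
force: [-2.1, 6.7, 1.3]
opening: 17.8
```

```bash
python3 - <<'E'
from h import *
s=env.state();p,r=pose();print(p,s['force'],s['opening'],s['q'],r.apply([0,0,1]))
d=snap('wrist')
E
```

```text
[624.05172567 181.50782992  50.94959512] [-2.05670802  6.69734976  1.34130856] 17.758598480650466 [-0.89326773  0.75758746  0.58173509  1.71400475 -0.18804363  0.86708491
 -0.24127172] [ 0.01518236 -0.25882173 -0.96580578]
```

```bash
python3 - <<'E'
from h import *
t=snap('top');s=snap('scene')
ims=[]
for n,d,(u,v) in(('t',t,(290,195)),('s',s,(360,260))):
    im=cv2.cvtColor(np.asarray(d['img']),cv2.COLOR_RGB2BGR)[v-45:v+45,u-60:u+60]
    ims.append(cv2.resize(im,None,fx=5,fy=5,interpolation=cv2.INTER_CUBIC))
cv2.imwrite('pics/c6.png',cv2.resize(np.vstack(ims),None,fx=.65,fy=.65))
print(env.state()['force'],pose()[0])
E
```

```text
[-0.04847671  5.04337876 -3.8945254 ] [625.34183366 179.12246387  53.0076291 ]
```

View pics/c6.png

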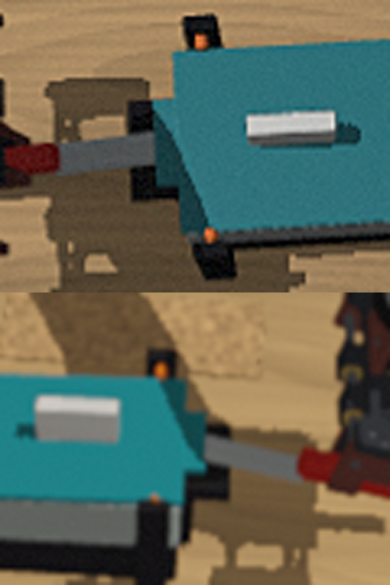

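```bash
python3 arc.py 0 -5 -10 -13 -16
```

```text
[625.34183366 179.12246387  53.0076291 ] [-0.04847671  5.04337876 -3.8945254 ] 17.57913814271109
box y 193.75555575201415
-5.0 (array([-0. ,  0.1,  7. ]), array([-5.,  0., -0.])) tip rise 2.9
-10.0 (array([-0. ,  0.8, 14.1]), array([-10. ,   0.1,  -0. ])) tip rise 5.7
-13.0 (array([-0. ,  1.5, 18.2]), array([-13. ,   0.1,  -0. ])) tip rise 7.4
-16.0 (array([-0. ,  2.4, 22.4]), array([-16. ,   0.1,  -0. ])) tip rise 9.1
```

Emit:
play_rows(
  deltas=[
    [[0, 0, 4, -3, 0, 0], [0, 0, 8, -6, 0, 0], [0, 0.6, 12, -9, 0, 0], [0, 0.6, 12, -9, 0, 0]],
  ],
)

```text
time_s: 10.3
tool_pos: [625.1, 175.5, 40.8]
tcp_rot: [0.205, 0.978, 0.025, 0.006]
force: [-0.6, 0.5, -0.3]
opening: 17.6
```

```bash
cat > lip.py <<'E'
from h import *
# height of the lip's outer edge: teal contour -> rect at z for top view
t=snap('top')
for z in (85,95):
    c=blobs(t,(80,80,25),(100,255,255),300)[0]; print(z,rect(t,c,z))
s=snap('scene')
ims=[]
for n,d,(u,v) in(('t',t,(290,195)),('s',s,(360,260))):
    im=cv2.cvtColor(np.asarray(d['img']),cv2.COLOR_RGB2BGR)[v-45:v+45,u-60:u+60]
    ims.append(cv2.resize(im,None,fx=4,fy=4,interpolation=cv2.INTER_CUBIC))
cv2.imwrite('pics/lip.png',np.vstack(ims))
E
python3 lip.py; python3 arc.py 0 -4 -7 -10
```

```text
85 (array([636.8,  -4.4]), array([129.7, 176.1]), 92.1)
95 (array([634.3,  -4.6]), array([128.4, 174.3]), 92.1)
[625.98943621 174.08784903  42.15477287] [-0.17572642  1.7193491  -2.79967855] 17.833953913568713
box y 188.69201060928123
-4.0 (array([-0. , -0. ,  5.5]), array([-4.,  0., -0.])) tip rise 2.3
-7.0 (array([0. , 0.2, 9.7]), array([-7. ,  0.1, -0. ])) tip rise 4.0
-10.0 (array([ 0. ,  0.7, 13.8]), array([-10. ,   0.1,  -0. ])) tip rise 5.7
```

Emit:
play_rows(
  deltas=[
    [[0, 0, 4, -3, 0, 0], [0, 0, 8, -6, 0, 0], [0, 0.3, 11, -8, 0, 0], [0, 0.3, 11, -8, 0, 0], [0, 0.3, 11, -8, 0, 0]],
  ],
)

```text
time_s: 10.9
tool_pos: [626.9, 168.7, 33.0]
tcp_rot: [0.272, 0.962, 0.023, 0.009]
force: [-0.1, 0.7, 1.7]
opening: 17.8
```

```bash
python3 lip.py; python3 arc.py 0 -4
```

```text
85 (array([638.3,  -4.6]), array([129.8, 176.8]), 91.3)
95 (array([635.8,  -4.8]), array([128.5, 175. ]), 91.3)
[626.82300175 168.67461145  32.9720247 ] [0.48790417 0.14056909 1.88963334] 17.87506340670854
box y 183.2397657808888
-4.0 (array([ 0. , -0. ,  5.5]), array([-4.,  0.,  0.])) tip rise 2.3
```

View pics/lip.png

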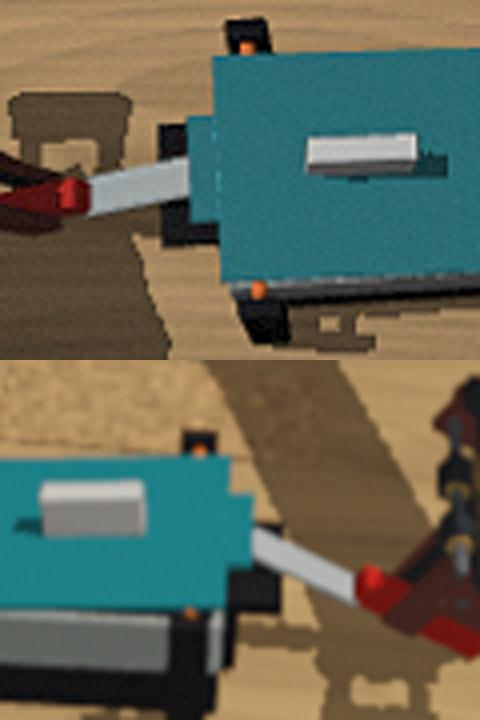

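```bash
python3 arc.py 0 5 10 16 22 31.5
```

```text
[626.82300175 168.67461145  32.9720247 ] [0.48790417 0.14056909 1.88963334] 17.87506340670854
box y 183.2397657808888
5.0 (array([ 0. ,  0.6, -6.8]), array([ 5. , -0.1, -0. ])) tip rise -2.9
10.0 (array([  0. ,   1.8, -13.5]), array([10. , -0.1, -0. ])) tip rise -5.7
16.0 (array([  0. ,   3.9, -21.4]), array([16. , -0.2, -0. ])) tip rise -9.1
22.0 (array([  0. ,   6.9, -29. ]), array([22. , -0.2, -0. ])) tip rise -12.4
31.5 (array([  0.1,  13.2, -40.3]), array([31.5, -0.3, -0. ])) tip rise -17.2
```

Emit:
play_rows(
  deltas=[
    [[0, 0.6, -7, 5, 0, 0], [0, 2, -13.5, 10, 0, 0], [0, 4, -21, 16, 0, 0], [0, 5, -25, 19, 0, 0], [0, 5, -25, 19, 0, 0]],
  ],
)

```text
time_s: 11.5
tool_pos: [627.5, 174.1, 59.0]
tcp_rot: [0.109, 0.994, 0.021, 0.006]
force: [-0.2, -0.9, 0.5]
opening: 17.4
```

```bash
python3 lip.py;  python3 arc.py 0 12.7
```

```text
85 (array([638.3,  -4.6]), array([129.9, 176.7]), 91.4)
95 (array([635.8,  -4.9]), array([128.6, 174.9]), 91.4)
[626.1641717  177.06497555  56.9829445 ] [-0.00563635 -0.27101109 -0.5026418 ] 17.8027211212673
box y 191.65414202941312
12.7 (array([  0.1,   2.6, -17. ]), array([12.7, -0.1,  0. ])) tip rise -7.3
```

View pics/lip.png

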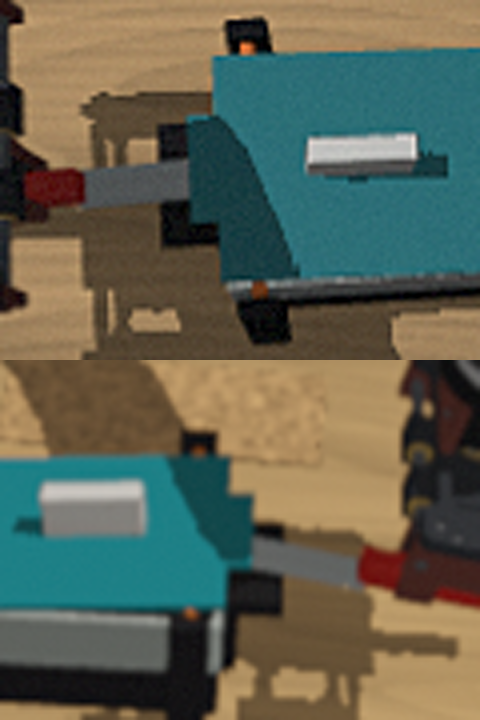

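Emit:
play_rows(
  deltas=[
    [[0, -15, 0, 0, 0, 0], [0, -35, 0, 0, 0, 0], [0, -60, 0, 0, 0, 0], [0, -65, -30, 6, 0, 0], [0, -65, -70, 12.5, 0, 0]],
  ],
)

```text
time_s: 12.1
tool_pos: [618.5, 263.4, 107.2]
tcp_rot: [-0.0, 1.0, 0.029, -0.001]
force: [1.4, -0.2, -0.3]
opening: 17.4
```

```bash
python3 - <<'E'
from h import *
p,r=pose();print(p,r.apply([0,0,1]),env.state()['force'],env.state()['opening']); print(go([429,60,130],down(-6.8)),go([429,60,130]))
E
```

```text
[618.50533173 263.36592885 107.16892948] [-2.09405000e-03  1.42300009e-05 -9.99997807e-01] [ 1.42697934 -0.15528977 -0.27951584] 17.39121305104981
(array([-200.9,  192.1,  -22.4]), array([ 0. ,  0.1, 10.1])) (array([-200.9,  192.1,  -22.4]), array([0., 0., 0.]))
```

Emit:
play_rows(
  deltas=[
    [[0, 0, -30, 0, 0, 0], [-40, 20, -30, 0, 0, 0], [-85, 40, -30, 0, 0, 0], [-120, 75, -25, 0, 0, 0], [-150, 115, -22, 0, 0, 0]],
  ],
)

```text
time_s: 12.6
tool_pos: [473.1, 142.9, 128.6]
tcp_rot: [-0.0, 0.999, 0.032, -0.002]
force: [0.7, -0.5, -1.1]
opening: 17.7
```

Emit:
play_rows(
  deltas=[
    [[-25, 39, 0, 0, 0, 5], [-48, 77, 0, 0, 0, 10], [-48, 77, 0, 0, 0, 10], [-48, 77, 0, 0, 0, 10]],
  ],
)

```text
time_s: 13.0
tool_pos: [430.5, 64.8, 128.7]
tcp_rot: [-0.0, 0.999, -0.054, -0.002]
force: [0.3, 0.8, -0.4]
opening: 17.4
```

```bash
python3 - <<'E'
from h import *
p,r=pose();print(p,env.state()['opening']); print(go([429,34,8],down(-6.8)))
d=snap('wrist')
for c in blobs(d,(0,150,60),(5,255,255),100): print('red',rect(d,c,p[2]+17.5))
E
```

```text
[430.49244441  64.77943026 128.73639092] 17.41281090732862
(array([  2.3,  30.8, 120.7]), array([-0. ,  0.2,  0.6]))
red (array([433.8,  84.7]), array([17.8, 84.1]), 84.1)
```

Emit:
play_rows(
  deltas=[
    [[1, 31, 30, 0, 0, 0], [1, 31, 75, 0, 0, 0], [1, 31, 110, 0, 0, 0], [1, 31, 118, 0, 0, 0], [1, 31, 119, 0, 0, 0]],
  ],
)

```text
time_s: 13.55
tool_pos: [428.7, 35.6, 8.9]
tcp_rot: [0.0, 0.999, -0.052, -0.003]
force: [-1.0, -0.9, -0.2]
opening: 17.7
```

```bash
python3 - <<'E'
from h import *
p,r=pose();print(p,env.state()['force'])
E
```

```text
[428.67615636  35.60786195   8.89212282] [-1.02946098 -0.94392247 -0.18381374]
```

Lower 2 more, open, retreat straight up.

Emit:
play_rows(
  deltas=[
    [[0, 0, 1, 0, 0, 0], [0, 0, 2, 0, 0, 0], [0, 0, 2, 0, 0, 0]],
  ],
)

```text
time_s: 13.85
tool_pos: [429.7, 36.2, 7.9]
tcp_rot: [-0.0, 0.999, -0.052, -0.001]
force: [0.2, -0.0, -0.4]
opening: 17.9
```

Emit:
play_rows(
  deltas=[
    [[0, 0, 0, 0, 0, 0], [0, 0, 0, 0, 0, 0], [0, 0, 0, 0, 0, 0], [0, 0, 0, 0, 0, 0], [0, 0, 0, 0, 0, 0]],
  ],
  grip=0.6,
)

```text
time_s: 14.35
tool_pos: [429.7, 36.2, 8.0]
tcp_rot: [-0.0, 0.999, -0.052, -0.001]
force: [-0.6, -0.3, 0.1]
opening: 51.6
```

Emit:
play_rows(
  deltas=[
    [[0, 0, -30, 0, 0, 0], [0, 0, -75, 0, 0, 0], [20, 0, -125, 0, 0, 0], [50, 0, -175, 0, 0, 0], [80, 0, -215, 0, 0, 0]],
  ],
)

```text
time_s: 14.85
tool_pos: [502.9, 28.3, 215.2]
tcp_rot: [-0.001, 0.999, -0.052, -0.001]
force: [0.8, 0.8, 0.6]
opening: 52.8
```

```bash
python3 - <<'E'
from h import *
p,r=pose();print(p,env.state()['time_s'],env.state()['opening'])
d=snap('wrist','w7.png')
for c in blobs(d,(0,150,60),(5,255,255),100): print('red',rect(d,c,24))
for c in blobs(d,(80,80,25),(100,255,255),300): print('teal',rect(d,c,90))
for c in blobs(d,(0,0,165),(180,40,255),100): print('white',c.reshape(-1,2).mean(0),cv2.contourArea(c),rect(d,c,119))
t=snap('top');
for c in blobs(t,(0,0,165),(180,50,255),40): print('white top',c.reshape(-1,2).mean(0),rect(t,c,119))
print(go([650,-14,220],down(3)))
E
```

```text
[502.85764697  28.32174335 215.16909847] 14.85 52.77347304691137
red (array([435.4,  49.7]), array([18.8, 93.7]), 83.9)
teal (array([644.2,  -6.4]), array([137.4, 171.5]), 89.8)
white [502.34517766 267.25380711] 1564.5 (array([642.4, -14. ]), array([24.3, 73.3]), 99.9)
white [257.53 254.53] 484.0 (array([452.8,  17.4]), array([15.7, 25. ]), 84.7)
white top [151.08571429 166.97142857] (array([685.8, 360.4]), array([56.3, 57.9]), 46.4)
white top [474.8        295.03333333] (array([ 403. , -341.4]), array([37.1, 38.2]), 113.1)
white top [330.40506329 288.81012658] (array([417.6, -36.9]), array([20.1, 66.8]), 83.9)
white top [326.68571429 186.42857143] (array([637.9, -29.1]), array([11.1, 28.1]), 89.9)
white top [ 62.15384615 167.19230769] (array([691.1, 573.8]), array([17.2, 22.6]), 79.8)
(array([144.5,  27.4,  -0.5]), array([-0.2, -0.5, -9. ]))
```

Emit:
play_rows(
  deltas=[
    [[40, 7, 0, 0, 0, -4], [80, 15, -10, 0, 0, -9], [115, 28, -15, 0, 0, -9.5], [130, 28, -15, 0, 0, -9.5], [130, 28, -15, 0, 0, -9.5]],
  ],
)

```text
time_s: 15.45
tool_pos: [636.0, -14.0, 232.9]
tcp_rot: [-0.001, 1.0, 0.03, 0.004]
force: [-0.5, 0.6, -0.5]
opening: 52.6
```

```bash
python3 - <<'E'
from h import *
p,r=pose();print(p)
d=snap('wrist','w8.png')
for c in blobs(d,(80,80,25),(100,255,255),300): print('teal',rect(d,c,90))
for c in blobs(d,(0,0,165),(180,40,255),100): print('white',c.reshape(-1,2).mean(0),cv2.contourArea(c),rect(d,c,123))
E
```

```text
[636.0351652  -14.02180285 232.87373732]
teal (array([637.5,  -5.4]), array([132.7, 170.4]), 93.1)
white [321.71584699 227.6557377 ] 1256.5 (array([637.5, -13.4]), array([13.4, 64.3]), 93.7)
white [129.49726776 208.91256831] 1095.5 (array([485.3,  -6.5]), array([15.4, 59.1]), 84.0)
```

View pics/w8.png

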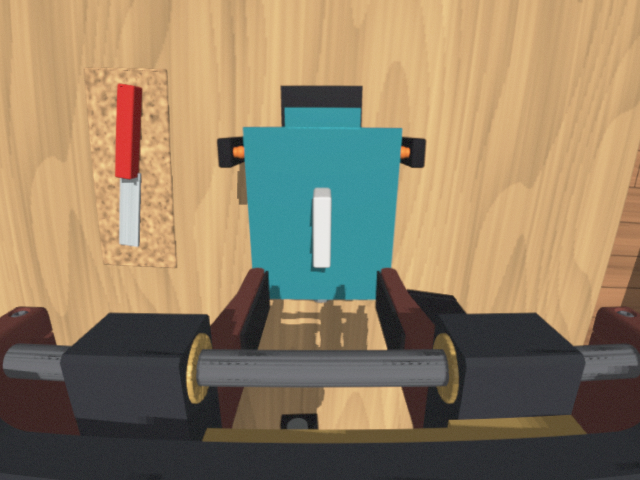

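```bash
python3 - <<'E'
from h import *
ax=np.r_[box(1,0)-box(0,0),0]
print(go([637.5,-14.5,96],R.from_rotvec(4*ax,degrees=True)*down(3.5)))
E
```

```text
(array([  1.9,   1.4, 136.8]), array([ 3.9, -0.4, -0. ]))
```

Emit:
play_rows(
  deltas=[
    [[2, 1, 40, 2, -0.4, 0], [2, 1, 80, 4, -0.4, 0], [2, 1, 115, 4, -0.4, 0], [2, 1, 132, 4, -0.4, 0], [2, 1, 135, 4, -0.4, 0]],
  ],
)

```text
time_s: 16.0
tool_pos: [635.3, -13.2, 95.7]
tcp_rot: [-0.036, 0.999, 0.03, -0.004]
force: [0.2, 1.1, -0.5]
opening: 52.8
```

Emit:
play_rows(
  deltas=[
    [[0, 0, 0, 0, 0, 0], [0, 0, 0, 0, 0, 0], [0, 0, 0, 0, 0, 0], [0, 0, 0, 0, 0, 0], [0, 0, 0, 0, 0, 0]],
  ],
  grip=0,
  newtons=55,
)

```text
time_s: 16.5
tool_pos: [635.7, -13.1, 96.4]
tcp_rot: [-0.036, 0.999, 0.03, -0.003]
force: [1.8, -0.1, -0.4]
opening: 16.3
```

Emit:
play_rows(
  deltas=[
    [[0, 0, 0, 0, 0, 0], [0, 0, 0, 0, 0, 0], [0, 0, 0, 0, 0, 0]],
  ],
)

```text
time_s: 16.8
tool_pos: [635.9, -13.1, 96.6]
tcp_rot: [-0.036, 0.999, 0.03, -0.003]
force: [1.7, -1.1, -0.3]
opening: 13.7
```

Emit:
play_rows(
  deltas=[
    [[0, 0, -20, 0, 0, 0], [0, 0, -60, 0, 0, 0], [0, 0, -100, 0, 0, 0], [0, 0, -110, -4, 0, 0], [0, 0, -110, -4, 0, 0]],
  ],
)

```text
time_s: 17.3
tool_pos: [637.9, -18.9, 207.9]
tcp_rot: [-0.001, 0.999, 0.032, -0.0]
force: [0.7, 0.8, -1.5]
opening: 13.6
```

```bash
python3 - <<'E'
from h import *
p,r=pose();s=env.state();print(p,s['opening'],s['force'],r.apply([0,0,1]))
t=snap('top','t9.png')
for z in(0,4):
  for c in blobs(t,(0,0,0),(180,255,36),1500): print('blk',c.reshape(-1,2).mean(0),rect(t,c,z))
for y in (11.5,-168.5): print(y,go([484,333,p[2]],down(y)))
E
```

```text
[637.85929556 -18.86148105 207.88865721] 13.594275875469657 [ 0.73518945  0.76418151 -1.51458483] [-5.31095253e-04  2.71597223e-03 -9.99996171e-01]
blk [171.24820144 260.72661871] (array([484.5, 334.6]), array([168.8, 208.4]), 101.6)
blk [171.24820144 260.72661871] (array([484.2, 333.3]), array([168.2, 207.7]), 101.6)
11.5 (array([-1.299e+02, -3.611e+02,  2.000e-01]), array([-0.2,  0.2, -7.8]))
-168.5 (array([-1.299e+02, -3.611e+02,  2.000e-01]), array([  0.3,   0.4, 172.2]))
```

Emit:
play_rows(
  deltas=[
    [[-16, -45, 0, 0, 0, 0], [-32, -90, 0, 0, 0, 0], [-48, -135, 0, 0, 0, 0], [-64, -180, 0, 0, 0, 0], [-80, -225, 0, 0, 0, 0]],
  ],
)

```text
time_s: 17.85
tool_pos: [540.2, 201.3, 205.5]
tcp_rot: [-0.002, 0.999, 0.032, -0.004]
force: [0.3, 1.0, -1.5]
opening: 13.8
```

Emit:
play_rows(
  deltas=[
    [[-16, -45, 0, 0, 0, -3], [-33, -90, 0, 0, 0, -6], [-50, -136, 0, 0, 0, -8], [-50, -136, 0, 0, 0, -8], [-50, -136, 0, 0, 0, -8]],
  ],
)

```text
time_s: 18.35
tool_pos: [479.9, 334.4, 204.5]
tcp_rot: [-0.001, 0.995, 0.103, -0.005]
force: [0.5, -0.4, -1.3]
opening: 13.3
```

```bash
python3 - <<'E'
from h import *
p,r=pose();s=env.state();print(p,s['opening'],s['force'])
print(go([484,333,p[2]-170],down(11.5)))
E
```

```text
[479.89526475 334.37409281 204.49356751] 13.321667516228839 [ 0.47101723 -0.36879482 -1.3017225 ]
(array([  5.4,   2.8, 169.9]), array([-0.2,  0.6,  0.3]))
```

Emit:
play_rows(
  deltas=[
    [[4, 2, 45, 0, 0, 0], [4, 2, 90, 0, 0, 0], [4, 2, 135, 0, 0, 0], [4, 2, 165, 0, 0, 0], [4, 2, 172, 0, 0, 0]],
  ],
)

```text
time_s: 18.85
tool_pos: [480.6, 329.3, 28.4]
tcp_rot: [0.001, 0.995, 0.101, -0.008]
force: [-0.7, 0.5, -2.4]
opening: 13.6
```

Emit:
play_rows(
  deltas=[
    [[0, 0, 2, 0, 0, 0], [0, 0, 5, 0, 0, 0], [0, 0, 5, 0, 0, 0]],
  ],
)

```text
time_s: 19.15
tool_pos: [481.5, 329.3, 24.5]
tcp_rot: [0.001, 0.995, 0.101, -0.008]
force: [1.2, 0.5, -1.7]
opening: 13.8
```

Emit:
play_rows(
  deltas=[
    [[0, 0, 2, 0, 0, 0], [0, 0, 4, 0, 0, 0], [0, 0, 4, 0, 0, 0]],
  ],
)

```text
time_s: 19.45
tool_pos: [481.9, 329.8, 21.1]
tcp_rot: [0.0, 0.995, 0.101, -0.007]
force: [0.9, 0.1, 0.3]
opening: 14.0
```

Emit:
play_rows(
  deltas=[
    [[0, 0, 0, 0, 0, 0], [0, 0, 0, 0, 0, 0], [0, 0, 0, 0, 0, 0], [0, 0, 0, 0, 0, 0], [0, 0, 0, 0, 0, 0]],
  ],
  grip=0.6,
)

```text
time_s: 19.95
tool_pos: [481.9, 329.7, 21.0]
tcp_rot: [0.0, 0.995, 0.101, -0.007]
force: [-0.2, -0.1, 0.1]
opening: 50.0
```

Emit:
play_rows(
  deltas=[
    [[0, 0, -30, 0, 0, 0], [0, 0, -75, 0, 0, 0], [0, 0, -120, 0, 0, 0], [0, 0, -170, 0, 0, 0], [0, 40, -200, 0, 0, 0]],
  ],
  grip=0.85,
)

```text
time_s: 20.45
tool_pos: [492.4, 296.7, 224.4]
tcp_rot: [-0.002, 0.994, 0.105, -0.005]
force: [0.4, 0.7, -0.1]
opening: 74.8
```

```bash
python3 - <<'E'
from h import *
p,r=pose();print(p)
d=snap('wrist','w10.png')
for c in blobs(d,(80,80,25),(100,255,255),300): print('teal',rect(d,c,15))
t=snap('top','t10.png');s=snap('scene')
for c in blobs(t,(0,0,165),(180,50,255),40): print('white top',c.reshape(-1,2).mean(0),rect(t,c,60))
for c in blobs(s,(0,0,150),(180,60,255),20):
    m=c.reshape(-1,2).mean(0)
    if m[1]<290 and m[1]>150:print('white scene',m,rect(s,c,60))
print(go([520,-50,230],down(-20)))
E
```

```text
[492.42963211 296.74256392 224.43882518]
teal (array([482.6, 330.5]), array([130.3, 182.3]), 101.5)
white top [151.08571429 166.95714286] (array([704.1, 384.2]), array([59.8, 61.5]), 46.4)
white top [432.45454545 295.84848485] (array([ 403.9, -264.2]), array([40.1, 40.3]), 12.8)
white top [474.75       295.01666667] (array([ 404.1, -360.3]), array([39.2, 40.3]), 113.1)
white top [174.64102564 260.46153846] (array([482.8, 316.3]), array([11.7, 39.2]), 101.3)
white scene [243.5625 198.3125] (array([ 405.2, -264.1]), array([43.8, 46.3]), 13.3)
white scene [209.86956522 195.76086957] (array([ 407.3, -361.3]), array([42.6, 49.8]), 25.1)
white scene [307.05813953 250.20348837] (array([617.1, -36.3]), array([126.8, 131.6]), 2.7)
white scene [462.5  239.08] (array([497.8, 325.6]), array([17.8, 59.4]), 101.2)
white scene [354.98214286 257.01785714] (array([596.4,  58.2]), array([ 5. , 94.3]), 5.1)
(array([-41.9, 337.1,  -7. ]), array([-0. ,  0.6, 31.3]))
```

View pics/t10.png

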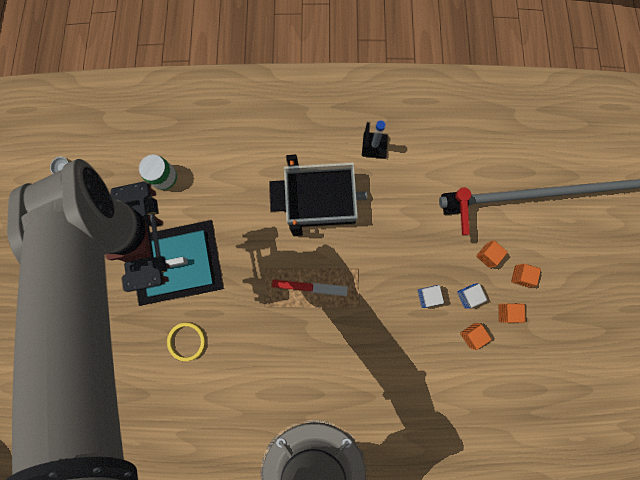

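Emit:
play_rows(
  deltas=[
    [[-6, 48, -1, 0, 0, 0], [-12, 96, -2, 0, 0, 0], [-18, 144, -3, 0, 0, 0], [-24, 192, -4, 0, 0, 0], [-30, 240, -5, 0, 0, 0]],
  ],
)

```text
time_s: 21.1
tool_pos: [511.8, 46.4, 227.3]
tcp_rot: [-0.001, 0.995, 0.099, -0.006]
force: [0.4, 0.4, -0.8]
opening: 74.9
```

```bash
python3 - <<'E'
from h import *
print(pose()[0],go([430,-210,240],down(10)))
E
```

```text
[511.79261784  46.37283416 227.32118044] (array([-130.9,  235.2,  -12. ]), array([-0.2,  0.6,  1.4]))
```

Emit:
play_rows(
  deltas=[
    [[-24, 43, 0, 0, 0, 0], [-48, 86, 0, 0, 0, 0], [-72, 129, 0, 0, 0, 0], [-96, 172, 0, 0, 0, 0], [-120, 215, 0, 0, 0, 0]],
  ],
)

```text
time_s: 21.6
tool_pos: [435.5, -188.9, 227.3]
tcp_rot: [-0.001, 0.995, 0.1, -0.006]
force: [1.1, -0.6, -0.4]
opening: 74.6
```

Emit:
play_rows(
  deltas=[
    [[-10, 10, 0, 0, 0, 0], [-10, 10, 0, 0, 0, 0], [-10, 10, 0, 0, 0, 0]],
  ],
)

```text
time_s: 21.9
tool_pos: [427.9, -199.4, 226.8]
tcp_rot: [-0.002, 0.995, 0.1, -0.007]
force: [0.2, 0.6, -0.8]
opening: 74.4
```

```bash
python3 - <<'E'
from h import *
p,r=pose();print(p)
d=snap('wrist','w11.png')
for c in blobs(d,(0,0,150),(180,60,255),150): print('white',c.reshape(-1,2).mean(0),cv2.contourArea(c),rect(d,c,60))
E
```

```text
[ 427.94580843 -199.42942127  226.75470572]
white [353.45132743  39.35840708] 1765.0 (array([422.4, -48.3]), array([19.7, 72.6]), 83.9)
white [287.99371069 271.85534591] 1633.5 (array([ 406. , -264.4]), array([42.4, 42.5]), 11.9)
white [559.91262136 105.16116505] 1075.5 (array([646.7, -33.8]), array([119.7, 123.2]), 3.0)
white [ 9.36486486 19.51351351] 166.0 (array([117.6, -80.1]), array([16.3, 18.9]), 55.2)
```

View pics/w11.png

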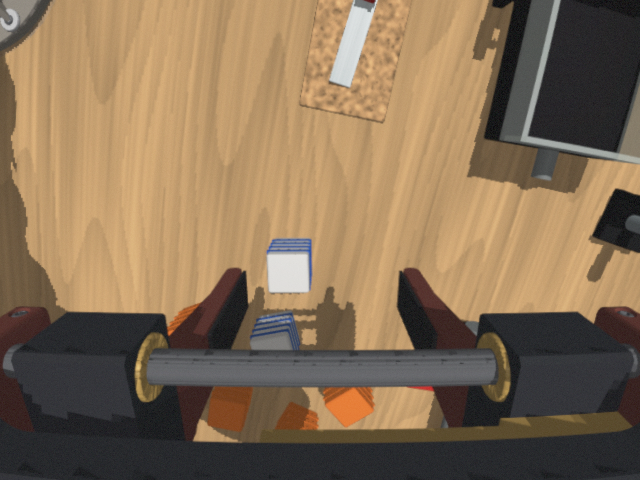

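```bash
python3 - <<'E'
from h import *
print(go([405,-264.4,32],down(12)))
E
```

```text
(array([-33.6,  60.3, 195. ]), array([-0.3,  0.7, -0.4]))
```

Emit:
play_rows(
  deltas=[
    [[-20, 35, 20, 0, 0.5, 0], [-34, 60, 60, 0, 0.5, 0], [-34, 60, 105, 0, 0.5, 0], [-34, 60, 150, 0, 0.5, 0], [-34, 60, 193, 0, 0.5, 0]],
  ],
)

```text
time_s: 22.45
tool_pos: [405.6, -262.2, 31.6]
tcp_rot: [-0.002, 0.995, 0.102, -0.002]
force: [0.5, -0.2, -0.9]
opening: 74.6
```

Emit:
play_rows(
  deltas=[
    [[0, 0, 0, 0, 0, 0], [0, 0, 0, 0, 0, 0], [0, 0, 0, 0, 0, 0], [0, 0, 0, 0, 0, 0], [0, 0, 0, 0, 0, 0]],
  ],
  grip=0,
  newtons=40,
)

```text
time_s: 22.95
tool_pos: [406.8, -262.5, 33.3]
tcp_rot: [-0.002, 0.995, 0.103, -0.001]
force: [-1.2, 1.3, 8.7]
opening: 41.6
```

Emit:
play_rows(
  deltas=[
    [[0, 0, 0, 0, 0, 0], [0, 0, -40, 0, 0, 0], [0, 0, -85, 0, 0, 0], [0, 0, -125, 0, 0, 0], [0, 0, -125, 0, 0, 0]],
  ],
)

```text
time_s: 23.45
tool_pos: [409.8, -264.8, 162.9]
tcp_rot: [-0.0, 0.995, 0.102, 0.003]
force: [0.1, 0.5, -1.3]
opening: 41.8
```

```bash
python3 - <<'E'
from h import *
print(pose()[0],env.state()['opening'],env.state()['force']); p=box(0,-36); print(p,go([*p,160],down(3.3)))
E
```

```text
[ 409.79773189 -264.7689625   162.90041528] 41.766478518273956 [ 0.12748223  0.46746336 -1.33344249]
[638.77230497 -50.2403054 ] (array([ 267.9, -163.4,    4.8]), array([-0. , -0.4,  8.5]))
```

Emit:
play_rows(
  deltas=[
    [[40, -24, 0, 0, 0, 0], [80, -48, 0, 0, 0, 0], [120, -72, 0, 0, 0, 0], [160, -96, 0, 0, 0, 0], [200, -120, 0, 0, 0, 0]],
  ],
)

```text
time_s: 23.95
tool_pos: [582.0, -104.5, 163.6]
tcp_rot: [-0.001, 0.995, 0.103, 0.003]
force: [0.6, -0.3, -1.5]
opening: 41.7
```

Emit:
play_rows(
  deltas=[
    [[35, -22, 3, 0, 0, 4], [68, -43, 3, 0, 0, 8.4], [68, -43, 3, 0, 0, 8.4], [68, -43, 3, 0, 0, 8.4]],
  ],
)

```text
time_s: 24.35
tool_pos: [639.4, -47.7, 159.9]
tcp_rot: [-0.001, 1.0, 0.031, 0.002]
force: [-0.7, -0.1, -0.2]
opening: 41.7
```

```bash
python3 - <<'E'
from h import *
print(pose()[0],env.state()['opening']); p=box(0,-36); print(p,go([*p,75],down(3.3)))
E
```

```text
[639.42562608 -47.71840212 159.89905302] 41.74171187076616
[638.77230497 -50.2403054 ] (array([-1.2,  2.6, 84.9]), array([-0.1, -0.3,  0.2]))
```

Emit:
play_rows(
  deltas=[
    [[-1, 2, 30, 0, 0, 0], [-1, 2, 60, 0, 0, 0], [-1, 2, 80, 0, 0, 0], [-1, 2, 86, 0, 0, 0], [-1, 2, 87, 0, 0, 0]],
  ],
)

```text
time_s: 24.85
tool_pos: [637.2, -51.5, 73.3]
tcp_rot: [-0.001, 1.0, 0.03, 0.001]
force: [-5.9, -0.2, 9.6]
opening: 41.5
```

Emit:
play_rows(
  deltas=[
    [[0, 0, 0, 0, 0, 0], [0, 0, 0, 0, 0, 0], [0, 0, 0, 0, 0, 0]],
  ],
  grip=0.7,
)

```text
time_s: 25.15
tool_pos: [637.2, -52.2, 73.9]
tcp_rot: [-0.001, 1.0, 0.029, 0.002]
force: [0.5, 0.1, 0.0]
opening: 60.1
```

Emit:
play_rows(
  deltas=[
    [[0, 0, -30, 0, 0, 0], [0, 0, -75, 0, 0, 0], [0, 0, -120, 0, 0, 0], [0, 0, -150, 0, 0, 0], [-40, 20, -150, 0, 0, 0]],
  ],
)

```text
time_s: 25.65
tool_pos: [604.2, -72.1, 228.4]
tcp_rot: [-0.001, 0.999, 0.033, 0.007]
force: [0.0, -0.5, -0.1]
opening: 61.5
```

```bash
python3 - <<'E'
from h import *
print(pose()[0],env.state()['opening'],env.state()['time_s']); print(go([430,-290,230],down(15)))
t=snap('top')
for c in blobs(t,(0,0,165),(180,50,255),40): print('white top',c.reshape(-1,2).mean(0),rect(t,c,60),rect(t,c,100)[0])
E
```

```text
[604.17604334 -72.13800252 228.35533993] 61.45489241338809 25.65
(array([-188. ,  206. ,   -4.5]), array([  0. ,  -0.8, -11.3]))
white top [151.05714286 166.97142857] (array([704.1, 384.2]), array([59.8, 61.5]), 46.4) [691.7 368.1]
white top [170.5        261.51785714] (array([480.7, 325.3]), array([12.2, 57.7]), 101.2) [477.  311.4]
white top [479.47826087 294.60869565] (array([ 406. , -374.8]), array([20.3, 45.2]), 174.4) [ 405.2 -361.4]
white top [342.10344828 290.37931034] (array([417.6, -61.9]), array([17.7, 20. ]), 89.8) [416.3 -60.6]
white top [ 62.39285714 166.89285714] (array([708.4, 611.3]), array([18.8, 23.9]), 48.5) [695.9 586.3]
```

Emit:
play_rows(
  deltas=[
    [[-34, 37, 0, 0, 0, -2], [-68, 74, 0, 0, 0, -5], [-102, 111, 0, 0, 0, -8], [-136, 148, 0, 0, 0, -11], [-168, 185, 0, 0, 0, -14]],
  ],
)

```text
time_s: 26.2
tool_pos: [437.7, -269.4, 224.6]
tcp_rot: [-0.001, 0.989, 0.15, 0.002]
force: [1.3, -0.8, 0.8]
opening: 61.6
```

Emit:
play_rows(
  deltas=[
    [[-15, 25, 0, 0, 0.5, -4], [-15, 25, 0, 0, 0.5, -4], [-15, 25, 0, 0, 0.5, -4]],
  ],
)

```text
time_s: 26.5
tool_pos: [430.2, -298.2, 224.6]
tcp_rot: [-0.001, 0.983, 0.182, 0.007]
force: [0.0, 0.9, 0.2]
opening: 61.3
```

```bash
python3 - <<'E'
from h import *
p,r=pose();print(p)
d=snap('wrist','w12.png')
for c in blobs(d,(0,0,150),(180,60,255),150): print('white',c.reshape(-1,2).mean(0),cv2.contourArea(c),rect(d,c,60))
print(go([405,-361,32],down(24)))
E
```

```text
[ 430.20176658 -298.20727359  224.601328  ]
white [272.40490798 261.3803681 ] 1612.5 (array([ 406.1, -359.9]), array([43. , 44.1]), 113.6)
white [598.3828125  53.03125  ] 596.0 (array([625.8, -60. ]), array([56.7, 75.5]), 3.3)
(array([-49.8,  50.3, 191.8]), array([-0. , -0.8, -2.8]))
```

Emit:
play_rows(
  deltas=[
    [[-30, 30, 15, 0, -0.8, -2.8], [-50, 50, 55, 0, -0.8, -2.8], [-50, 50, 100, 0, -0.8, -2.8], [-50, 50, 145, 0, -0.8, -2.8], [-50, 50, 191, 0, -0.8, -2.8]],
  ],
)

```text
time_s: 27.05
tool_pos: [406.1, -359.1, 30.7]
tcp_rot: [-0.0, 0.978, 0.209, -0.0]
force: [0.0, 0.3, 0.6]
opening: 61.5
```

Emit:
play_rows(
  deltas=[
    [[0, 0, 0, 0, 0, 0], [0, 0, 0, 0, 0, 0], [0, 0, 0, 0, 0, 0], [0, 0, 0, 0, 0, 0], [0, 0, 0, 0, 0, 0]],
  ],
  grip=0,
  newtons=40,
)

```text
time_s: 27.55
tool_pos: [407.2, -359.5, 32.4]
tcp_rot: [0.001, 0.978, 0.209, 0.001]
force: [0.5, 0.0, -1.2]
opening: 42.0
```

Emit:
play_rows(
  deltas=[
    [[0, 0, -40, 0, 0, 0], [0, 0, -85, 0, 0, 0], [0, 0, -125, 0, 0, 0], [0, 0, -125, 0, 0, 0]],
  ],
)

```text
time_s: 27.95
tool_pos: [409.4, -362.1, 163.0]
tcp_rot: [0.004, 0.978, 0.209, 0.005]
force: [-0.1, -0.1, -0.9]
opening: 42.2
```

```bash
python3 - <<'E'
from h import *
print(pose()[0],env.state()['opening'],env.state()['force']); p=box(0,34); print(p,go([*p,165],down(3.3)))
E
```

```text
[ 409.42507427 -362.0784574   162.97128238] 42.16050093085698 [-0.12166543 -0.12357358 -0.89580245]
[634.74282308  19.64362176] (array([ 361.5, -256.5,   -1.6]), array([ 0.5, -0.5, 20.8]))
```

Emit:
play_rows(
  deltas=[
    [[38, -27, -1, 0, 0, 0], [76, -54, -2, 0, 0, 0], [114, -81, -3, 0, 0, 0], [152, -108, -4, 0, 0, 0], [190, -135, -5, 0, 0, 0]],
  ],
)

```text
time_s: 28.45
tool_pos: [528.1, -159.2, 168.1]
tcp_rot: [0.003, 0.978, 0.209, 0.005]
force: [0.4, -0.6, -1.6]
opening: 42.2
```

Emit:
play_rows(
  deltas=[
    [[38, -27, 0, 0, 0, 4], [76, -54, 0, 0, 0, 8], [114, -81, 0, 0, 0, 12], [152, -108, 0, 0, 0, 16], [171, -121, 0, 0, 0, 20.5]],
  ],
)

```text
time_s: 28.95
tool_pos: [636.3, 26.8, 167.6]
tcp_rot: [0.002, 0.999, 0.033, 0.006]
force: [-1.3, -1.2, -1.0]
opening: 41.8
```

Emit:
play_rows(
  deltas=[
    [[0, 0, 0, 0, 0, 0], [0, 0, 0, 0, 0, 0]],
  ],
)

```text
time_s: 29.15
tool_pos: [635.6, 27.3, 166.9]
tcp_rot: [0.002, 0.999, 0.034, 0.005]
force: [-0.3, -1.2, -0.8]
opening: 41.8
```

```bash
python3 - <<'E'
from h import *
print(pose()[0],env.state()['opening']); p=box(0,36); print(p,go([*p,75],down(3.3)))
E
```

```text
[635.64006236  27.29732678 166.90892954] 41.76739636356714
[634.62769503  21.6403054 ] (array([-2.3,  5.2, 91.9]), array([ 0.2, -0.6,  0.6]))
```

Emit:
play_rows(
  deltas=[
    [[-2, 5, 30, 0, -0.5, 0], [-2, 5, 60, 0, -0.5, 0], [-2, 5, 85, 0, -0.5, 0], [-2, 5, 92, 0, -0.5, 0], [-2, 5, 94, 0, -0.5, 0]],
  ],
)

```text
time_s: 29.65
tool_pos: [633.9, 19.9, 72.8]
tcp_rot: [0.002, 0.999, 0.033, -0.0]
force: [0.1, 0.2, -0.7]
opening: 41.7
```

Emit:
play_rows(
  deltas=[
    [[0, 0, 0, 0, 0, 0], [0, 0, 0, 0, 0, 0], [0, 0, 0, 0, 0, 0]],
  ],
  grip=0.7,
)

```text
time_s: 29.95
tool_pos: [634.7, 19.6, 74.1]
tcp_rot: [0.002, 0.999, 0.033, 0.001]
force: [0.2, 0.9, -0.0]
opening: 60.3
```

Emit:
play_rows(
  deltas=[
    [[0, 0, -30, 0, 0, 0], [0, 0, -75, 0, 0, 0], [0, 0, -120, 0, 0, 0], [0, 0, -150, 0, 0, 0], [-40, -40, -160, 0, 0, 0]],
  ],
)

```text
time_s: 30.45
tool_pos: [602.1, 47.2, 238.1]
tcp_rot: [0.003, 1.0, 0.029, 0.006]
force: [0.5, 1.2, 0.3]
opening: 61.6
```

```bash
python3 - <<'E'
from h import *
print(pose()[0],env.state()['opening'],env.state()['time_s'])
w=snap('wrist','w13.png');t=snap('top','t13.png');s=snap('scene','s13.png')
for c in blobs(t,(0,0,150),(180,60,255),40): print('white top',c.reshape(-1,2).mean(0),rect(t,c,100))
for c in blobs(t,(0,150,60),(6,255,255),40): print('red',c.reshape(-1,2).mean(0),rect(t,c,102))
for c in blobs(s,(0,150,60),(6,255,255),40): print('red s',c.reshape(-1,2).mean(0),rect(s,c,102))
a=cv2.imread('pics/w13.png'); b=cv2.imread('pics/s13.png')
cv2.imwrite('pics/c13.png',cv2.resize(np.hstack([a,b]),(800,300),interpolation=cv2.INTER_AREA))
E
```

```text
[602.11159532  47.21242488 238.0623774 ] 61.607853018621135 30.45
white top [150.94366197 167.05633803] (array([691.7, 368. ]), array([57.5, 59.1]), 46.4)
white top [305.04411765 191.13235294] (array([633. ,  18.5]), array([39.4, 40.2]), 94.3)
white top [330.65  288.575] (array([418.5, -37.2]), array([21.1, 68.6]), 83.9)
white top [338.27272727 176.73181818] (array([667. , -54.7]), array([ 88.2, 175.5]), 49.8)
white top [ 63.48648649 165.86486486] (array([698.4, 581.7]), array([26.4, 28. ]), 138.4)
red [464.03703704 210.37037037] (array([ 589.1, -327.8]), array([ 33.8, 105.8]), 176.9)
red [291.76923077 284.98901099] (array([426.9,  45.1]), array([16.5, 87.1]), 84.1)
red s [356.71428571 225.77922078] (array([527.3,  54.4]), array([28.9, 85.9]), 84.4)
red s [198.60273973 232.82191781] (array([ 599.1, -335.6]), array([ 31.4, 113.9]), 6.7)
```

View pics/c13.png

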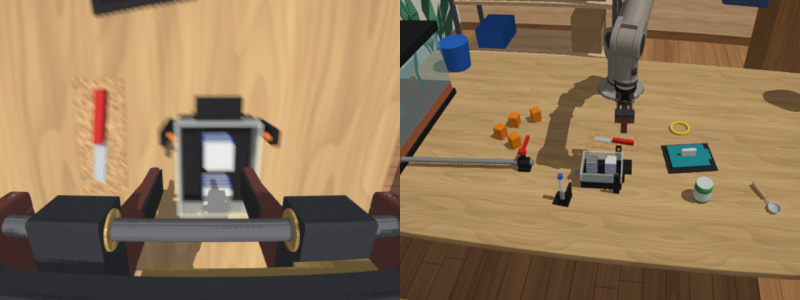

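```bash
python3 - <<'E'
from h import *
print(go([570,-270,230],down(-3)))
E
```

```text
(array([-49.7, 323.3,   3.8]), array([ 0.1, -0.2,  7.1]))
```

Emit:
play_rows(
  deltas=[
    [[-7, 48, 0, 0, 0, 0], [-15, 96, 0, 0, 0, 0], [-23, 144, 0, 0, 0, 0], [-30, 192, 0, 0, 0, 0], [-37, 240, 0, 0, 0, 0]],
  ],
  grip=0,
)

```text
time_s: 31.1
tool_pos: [576.4, -188.7, 234.0]
tcp_rot: [0.001, 0.999, 0.035, 0.002]
force: [0.9, 0.3, -0.2]
opening: 25.0
```

Emit:
play_rows(
  deltas=[
    [[-7, 48, 0, 0, 0, 4], [-13, 83, 0, 0, 0, 7], [-13, 83, 0, 0, 0, 7], [-13, 83, 0, 0, 0, 7], [-13, 83, 0, 0, 0, 7]],
  ],
)

```text
time_s: 31.6
tool_pos: [569.9, -271.3, 233.7]
tcp_rot: [0.0, 1.0, -0.025, 0.002]
force: [-0.1, 0.2, 0.1]
opening: 0.6
```

```bash
python3 - <<'E'
from h import *
print(pose()[0],env.state()['opening'])
w=snap('wrist','w14.png')
for c in blobs(w,(0,150,60),(6,255,255),40): print('red',c.reshape(-1,2).mean(0),cv2.contourArea(c),rect(w,c,102))
E
```

```text
[ 569.85765955 -271.29913294  233.7167254 ] 0.5859191505761762
red [373.85806452 284.31612903] 1535.5 (array([ 614.8, -330. ]), array([35.9, 55.7]), 176.9)
red [294.88461538 288.30769231] 192.0 (array([ 544.2, -331.4]), array([10.7, 17.8]), 85.5)
```

View pics/w14.png

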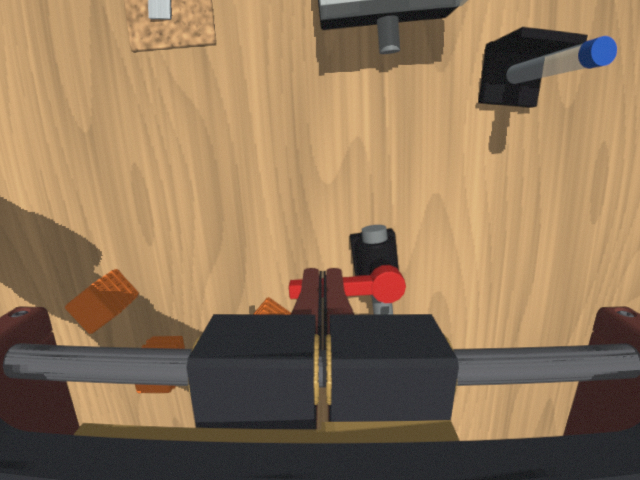

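```bash
cat > valve.py <<'E'
from h import *
import sys
A=np.array([626,-330.])
def P(th,off,r=62,z=84):
    f=np.radians(176.9-th); return np.r_[A+r*np.array([np.cos(f),np.sin(f)])-off*np.array([np.sin(f),-np.cos(f)]),z]
s=env.state();p=pose()[0];print(p.round(1),s['force'].round(1))
for a in sys.argv[1:]:
    th,off,*z=map(float,a.split(',')); print(a,P(th,off,62,*z).round(),go(P(th,off,62,*z))[0])
E
python3 valve.py 0,50,230 0,50,84
```

```text
[ 570.  -270.8  233.7] [-0.4  0.3 -0.7]
0,50,230 [ 561. -377.  230.] [ -3.5 106.    3.7]
0,50,84 [ 561. -377.   84.] [ -4.  106.  149.7]
```

Emit:
play_rows(
  deltas=[
    [[-4, 48, 0, 0, 0, 0], [-4, 96, 0, 0, 0, 0], [-4, 106, 30, 0, 0, 0], [-4, 106, 75, 0, 0, 0], [-4, 106, 115, 0, 0, 0]],
  ],
)

```text
time_s: 32.15
tool_pos: [562.2, -375.4, 117.2]
tcp_rot: [-0.0, 1.0, -0.023, 0.002]
force: [0.2, -0.0, -0.4]
opening: 0.4
```

Emit:
play_rows(
  deltas=[
    [[0, 0, 20, 0, 0, 0], [0, 0, 35, 0, 0, 0], [0, 0, 35, 0, 0, 0], [0, 0, 35, 0, 0, 0]],
  ],
)

```text
time_s: 32.55
tool_pos: [563.1, -375.3, 83.2]
tcp_rot: [0.0, 1.0, -0.023, 0.003]
force: [0.1, -0.3, 0.6]
opening: 0.2
```

```bash
python3 valve.py 0,20 10,17 20,17 30,17 40,17 50,17 60,17
```

```text
[ 563.1 -375.3   83.2] [ 0.1 -0.3  0.6]
0,20 [ 563. -347.   84.] [ -1.4 -28.7  -0.8]
10,17 [ 562. -333.   84.] [ -3.3 -42.7  -0.8]
20,17 [ 562. -321.   84.] [ -3.3 -53.9  -0.8]
30,17 [ 565. -310.   84.] [ -1.3 -64.9  -0.8]
40,17 [ 569. -300.   84.] [  2.6 -75.5  -0.8]
50,17 [ 575. -291.   84.] [  8.2 -85.1  -0.8]
60,17 [ 583. -282.   84.] [ 15.4 -93.7  -0.7]
```

Emit:
play_rows(
  deltas=[
    [[-1, -14, 0, 0, 0, 0], [-1, -28, 0, 0, 0, 0], [-3, -36, 0, 0, 0, 0], [-3, -43, 0, 0, 0, 0], [-3, -54, 0, 0, 0, 0]],
  ],
)

```text
time_s: 33.05
tool_pos: [562.9, -321.7, 84.0]
tcp_rot: [0.001, 1.0, -0.023, 0.003]
force: [1.0, -4.2, 0.5]
opening: 0.5
```

```bash
python3 valve.py 25,17 35,17 45,17 55,17 65,17 75,17
```

```text
[ 562.9 -321.7   84. ] [ 1.  -4.2  0.5]
25,17 [ 563. -316.   84.] [ 0.1 -5.9 -0. ]
35,17 [ 567. -305.   84.] [  3.  -16.7  -0. ]
45,17 [ 572. -295.   84.] [  7.8 -26.9  -0. ]
55,17 [ 579. -286.   84.] [ 14.2 -36.   -0. ]
65,17 [ 587. -279.   84.] [ 22.2 -44.    0. ]
75,17 [ 597. -273.   84.] [ 31.4 -50.4   0.1]
```

Contact with the bar (4 N, as expected). Continue the arc.

Emit:
play_rows(
  deltas=[
    [[0, -6, 0, 0, 0, 0], [3, -17, 0, 0, 0, 0], [8, -27, 0, 0, 0, 0], [14, -36, 0, 0, 0, 0], [22, -44, 0, 0, 0, 0]],
  ],
)

```text
time_s: 33.55
tool_pos: [587.0, -277.5, 83.7]
tcp_rot: [0.001, 1.0, -0.023, 0.003]
force: [-1.7, -3.2, 0.3]
opening: 0.5
```

```bash
python3 valve.py 72,18 80,18 86,18 90,18 93,18
```

```text
[ 587.  -277.5   83.7] [-1.7 -3.2  0.3]
72,18 [ 593. -275.   84.] [ 5.5 -3.  -0.3]
80,18 [ 601. -271.   84.] [13.4 -7.5 -0.3]
86,18 [ 607. -268.   84.] [ 19.6 -10.1  -0.2]
90,18 [ 611. -267.   84.] [ 23.9 -11.5  -0.2]
93,18 [ 615. -266.   84.] [ 27.2 -12.3  -0.2]
```

Emit:
play_rows(
  deltas=[
    [[5, -3, 0, 0, 0, 0], [13, -7, 0, 0, 0, 0], [18, -9, 0, 0, 0, 0], [21, -10, 0, 0, 0, 0], [21, -10, 0, 0, 0, 0]],
  ],
)

```text
time_s: 34.05
tool_pos: [603.2, -269.4, 83.0]
tcp_rot: [-0.0, 1.0, -0.024, -0.002]
force: [-13.7, -0.6, 7.2]
opening: 0.3
```

```bash
python3 valve.py 93,18; python3 - <<'E'
from h import *
t=snap('top')
for c in blobs(t,(0,150,60),(6,255,255),40): print('red',c.reshape(-1,2).mean(0),rect(t,c,102))
E
```

```text
[ 603.2 -269.4   83. ] [-13.7  -0.6   7.2]
93,18 [ 615. -266.   84.] [11.3 -3.5 -1.1]
```

Emit:
play_rows(
  deltas=[
    [[4, 0, 0, 0, 0, 0], [7, 0, 0, 0, 0, 0], [7, 0, 0, 0, 0, 0]],
  ],
)

```text
time_s: 34.4
tool_pos: [603.3, -269.6, 82.3]
tcp_rot: [-0.003, 1.0, -0.025, -0.008]
force: [-20.3, 2.5, 13.9]
opening: 0.8
```

Emit:
play_rows(
  deltas=[
    [[-15, 0, 0, 0, 0, 0], [-30, 0, -10, 0, 0, 0], [-40, 0, -50, 0, 0, 0], [-60, -20, -95, 0, 0, 0], [-90, -60, -120, 0, 0, 0]],
  ],
)

```text
time_s: 34.9
tool_pos: [524.2, -213.9, 203.0]
tcp_rot: [-0.002, 1.0, -0.027, -0.006]
force: [1.6, 1.0, 1.2]
opening: -0.0
```

```bash
python3 - <<'E'
from h import *
t=snap('top','t15.png');s=snap('scene','s15.png');print(pose()[0])
for c in blobs(t,(0,150,60),(6,255,255),40): print('red',c.reshape(-1,2).mean(0),rect(t,c,102))
im=lambda f,u,v:cv2.resize(cv2.imread('pics/'+f)[v-60:v+60,u-80:u+80],None,fx=4,fy=4)
cv2.imwrite('pics/c15.png',cv2.resize(np.hstack([im('t15.png',440,205),im('s15.png',200,240)]),(800,300)))
E
```

```text
[ 523.66411845 -207.00935146  202.29312622]
red [291.88172043 284.95698925] (array([426.9,  45. ]), array([16.5, 87.3]), 84.1)
```

View pics/c15.png

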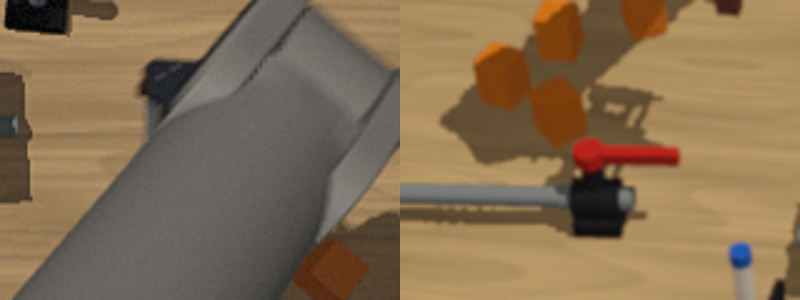

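Emit:
play_rows(
  deltas=[
    [[-5, -48, -15, 0, 0, 0], [-5, -96, -30, 0, 0, 0], [-5, -144, -45, 0, 0, 0], [-5, -192, -60, 0, 0, 0], [-5, -240, -60, 0, 0, 0]],
  ],
)

```text
time_s: 35.5
tool_pos: [531.6, 29.9, 266.1]
tcp_rot: [-0.005, 1.0, -0.023, -0.005]
force: [0.7, 0.3, -0.1]
opening: 0.5
```

Emit:
play_rows(
  deltas=[
    [[0, -48, 0, 0, 0, 0], [0, -96, 0, 0, 0, 0], [0, -100, 0, 0, 0, 0], [0, -100, 0, 0, 0, 0]],
  ],
)

```text
time_s: 35.9
tool_pos: [536.4, 131.9, 266.7]
tcp_rot: [-0.005, 1.0, -0.021, -0.005]
force: [-0.3, 0.0, 0.2]
opening: 0.7
```

```bash
python3 - <<'E'
from h import *
t=snap('top','t16.png');s=snap('scene');print(pose()[0],env.state()['time_s'])
for c in blobs(t,(0,150,60),(6,255,255),40): print('red',c.reshape(-1,2).mean(0),rect(t,c,102))
for n,d in(('t',t),('s',s)):
  for c in blobs(d,(80,80,25),(100,255,255),300): print('teal',n,rect(d,c,15))
  for c in blobs(d,(0,0,150),(180,60,255),60): 
    m=c.reshape(-1,2).mean(0)
    if 150<m[1]<300: print('white',n,m,rect(d,c,100))
E
```

```text
[536.43563203 128.46398789 267.05193273] 36.0
red [447.45283019 195.9245283 ] (array([ 625.7, -294.9]), array([ 31.8, 104. ]), 90.2)
red [291.91489362 285.08510638] (array([426.9,  45. ]), array([16.3, 87.3]), 84.3)
white t [337.5        189.39705882] (array([636.5, -53.1]), array([40. , 40.2]), 93.8)
white t [305.08955224 191.07462687] (array([633.1,  18.4]), array([39.3, 40.1]), 93.7)
white t [330.44303797 288.87341772] (array([418.3, -37. ]), array([20.9, 68.2]), 83.6)
white t [338.25909091 176.73181818] (array([667. , -54.7]), array([ 88.2, 175.5]), 49.8)
white t [ 63.6440678  169.81355932] (array([685.7, 583.9]), array([25.6, 55.4]), 179.2)
teal s (array([484.4, 334.8]), array([135.8, 180.5]), 101.4)
white s [487.68656716 291.88059701] (array([710.8, 367.6]), array([60. , 60.5]), 6.4)
white s [336.92857143 255.21428571] (array([634.2,  16.1]), array([40.3, 47.1]), 5.7)
white s [306.96428571 253.82142857] (array([638.5, -54.3]), array([42.1, 44.7]), 2.7)
white s [324.22807018 222.12280702] (array([521.3, -27.9]), array([19.6, 67.8]), 82.2)
white s [462.26530612 239.06122449] (array([541.5, 317.6]), array([14.4, 57.3]), 97.0)
```

View pics/t16.png

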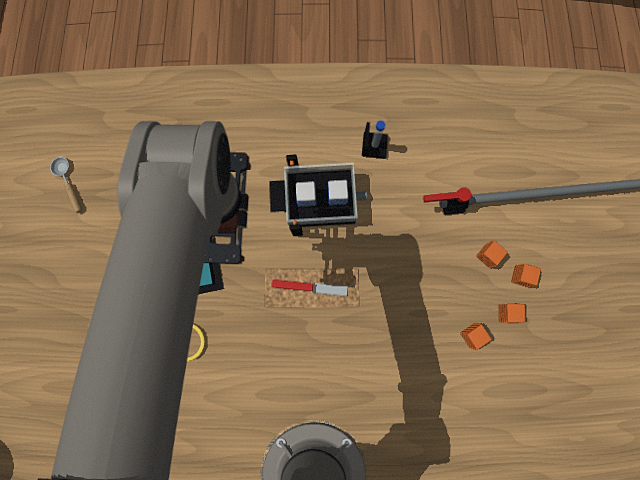

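```bash
python3 - <<'E'
from h import *
t=snap('top')
def bar(fn):
    im=cv2.imread('pics/'+fn); h=cv2.cvtColor(im,cv2.COLOR_BGR2HSV); m=cv2.inRange(h,(0,150,110),(6,255,255))
    v,u=np.nonzero(m); k=u>400; P=onplane(t,np.c_[u,v][k],102)[:,:2]
    r=np.linalg.norm(P-[611,-328],axis=1) if 0 else None
    A=np.array([620.,-331.])
    for _ in range(3):
        d=np.linalg.norm(P-A,axis=1); Q=P[(d>28)&(d<90)]; c=Q.mean(0); w=np.linalg.svd(Q-c)[2][0]; w=w if w@(c-A)>0 else -w
        far=max((Q-c)@w)
        A=c+w*(far-90)
    print(fn,len(Q),c,np.degrees(np.arctan2(w[1],w[0]))%360,A)
bar('top0.png');bar('t16.png')
im=cv2.imread('pics/t16.png');print(t['tvec'] is not None)
# pipe direction: grey pixels right side
g=cv2.cvtColor(im,cv2.COLOR_BGR2HSV)
m=cv2.inRange(g,(85,10,60),(125,90,170)); m[:, :485]=0; m[:170]=0; m[215:]=0
v,u=np.nonzero(m);P=onplane(t,np.c_[u,v],45)[:,:2]; 
w=cv2.fitLine(P.astype(np.float32),cv2.DIST_HUBER,0,.01,.01).ravel(); print('pipe',len(P),np.degrees(np.arctan2(w[1],w[0]))%180)
E
```

```text
top0.png 164 [ 568.064741   -332.29122426] 180.4555759836089 [ 628.48631043 -331.81078405]
t16.png 144 [ 619.89987298 -274.52571105] 94.78238523959325 [ 624.77674147 -332.81770409]
True
pipe 834 95.94536
```

```bash
python3 - <<'E'
from h import *
print(env.state()['force'],env.hand_in())
E
```

```text
the job is handed in; nothing more can be done
[ 0.62095039  0.36562924 -0.25951933] None
```

I prised the cover out of its clips with the lever and laid the lever back on the cork pad. The cover then went onto the mat, tab up, and both white-and-blue cartridges I could see went into the box. Last, I pushed the stopcock handle round to its stop and handed the job in at about 36 s. No verdict was reported.

- **Cartridges:** the top and scene views agree to about 2 mm that both are in the box, near box y = -38 and +33 mm. I saw only two in the pictures; the orange blocks were left alone.
- **Cover:** it sits within a few mm of the mat's centre, at the mat's angle. After laying it I saw it flat in the pictures, but did not measure its height again.
- **Lever:** it lies on the pad. My first grasp closed too late and missed, without moving the lever; the second held.
- **Stopcock:** the measurements disagree slightly. The handle met a firm stop: 20 N with no further movement, against about 2 N to turn it. The top picture puts the turn at about 1.50 rad, just over the required 1.47; that reading is good to a few degrees, and the bar is within about 1° of the pipe's line. I relied on the stop.
- **Bystanders:** the tin's last measured position and the test tube in the last top view looked unmoved. The ring was partly hidden by the arm in that view, but the arm was never near it.

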